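# Put the dice game away and wind the score dial back

### The job

The game is over: put every die that lies on the flap into the white bowl and set the wooden cover on the bowl so that it sits seated and level. Wind the score dial back to its zero mark, and bear down on it while you turn, so that its case stays standing where it is and facing the way it faces now. Leave the two black rooks untouched: their game is still on.

Things in the scene. Friction and masses are not known exactly. Their poses are not given: they have to be found in the camera images.
- die1: white die with black pips, 20 mm cube, 13 g. Origin in the middle of the face that is down at the start (10 mm from the die's centre). There are 4 to 6 dice in all; the others are absent.
- die2: like die1
- die3: like die1
- die4: like die1
- die5: like die1
- die6: like die1
- die1_mid (a point): centre of die1
- die2_mid (a point): centre of die2
- die3_mid (a point): centre of die3
- die4_mid (a point): centre of die4
- die5_mid (a point): centre of die5
- die6_mid (a point): centre of die6
- bowl: loose white ceramic bowl, open at the top, 136 mm across the rim, 55 mm high, wall 5 mm, 0.45 kg: inner radius about 62 mm at the rim and 45 mm at the inner floor, which is 6 mm above the underside. Origin at the centre of the underside, z up.
- bowl_rim (a point): centre of the bowl's mouth, at rim height (55 mm above the bowl's origin)
- cover: loose round oak cover for the bowl, 0.12 kg, lying right way up: a plug 110 mm across and 7 mm deep underneath goes inside the bowl's rim with about 5 mm of play all round; the disc above it, 146 mm across and 8 mm thick, rests on the rim. Origin at the centre of the plug's underside, z up; seated, it lies 48 mm above the bowl's origin.
- cover_knob (a point): middle of the round upright knob on top of the cover, 26 mm across and 22 mm tall: 26 mm above the cover's origin, 11 mm above the disc's top, 11 mm below the knob's top
- dial: free-standing score dial, 0.4 kg: a round aluminium case 104 mm across, 30 mm high, on four rubber feet 35 mm from the axis, with a knob on top. Origin at the centre of the underside, z up. The knob turns so stiffly (about 0.25 N m) that the case spins on the flap with it unless some 12 N or more press it down; up to 25 N does no harm.
- dial_zero (a point): the zero mark on the case, towards the case's -x, 48 mm from the axis, 30 mm above the underside. The white face has 11 marks, 30 degrees apart; zero is the long thick one, in line with a small black index block on the side of the case, and the others follow clockwise.
- dial_grip (a point): on the knob's axis at the height to grip, 50 mm above the case's underside. The grip is an upright barrel 34 mm across, from 37 to 61 mm above the underside; below it the knob has a skirt 60 mm across, top at 37 mm, which may be pressed on. A black line on skirt and barrel is the pointer; it points along the point's -x.
- dial_knob (a joint): angle of the knob in rad: 0 when the pointer is at the zero mark, growing clockwise seen from above, 0.524 a mark; limits -0.5 and 5.6, no detents; it stays where it is left. To wind it back turn it counter-clockwise.
- rook1: black plastic rook, 34 mm across the foot, 52 mm tall, standing on the flap. Origin at the centre of the foot, z up. Not to be touched.
- rook2: like rook1
Not all that is in view belongs to the job. Leave any orange or pink look-alike of the cover alone.

How it is judged:
By the outcome, as a careful person would: the job done as asked, in the order asked, and still so for the second after the job is handed in, with the robot touching nothing.
Of die1, die2, die3, die4, die5, die6 only 4 to 6 are there at a start; the rules pass over those that are not, and their reading is None.
At some moment in a run one of die1, die2, die3, die4, die5, die6, cover may be knocked a few centimetres aside while the robot is not near it.
Once in a run the grip may slacken for a moment while it holds something.
It also fails if it takes over 210 s, if anything falls off the work surface, if the arm or the gripper's body presses on something with over 40 N, if the wrist force passes 120 N, or if a joint passes its speed limit or range.

### The arm

A 6-joint arm with a two-finger parallel gripper is mounted at the origin on the work surface. World frame = base frame: x ahead of the robot, y to its left, z up, the work surface at z = 0. Lengths are in m, angles in degrees, forces in N, time in s.
With the tool pointing down it reaches from about 0.4 to 0.825 m from the base axis. Payload 7 kg.
Tool frame: the origin (TCP) lies at the centre of the arm's flange, where the gripper is bolted on; the fingertips stand 178 mm ahead of it and the grasp point (between the pads) lies 159 mm ahead of it; x points along the fingers, y is the direction in which the jaws open and shut, and the axes are right-handed (so a half turn about x gives the same grasp; the last joint's range is limited). The gripper opens to 88 mm and grips with 3 to 60 N. Pads are 19 mm wide; open, the fingers measure 130 mm over their backs; the gripper's body (78 mm by 193 mm) begins 47 mm behind the grasp point.
Start: joints at [-49.269, 20.546, 0.682, 0, -70.136, -16.507], TCP at [0.277, -0.616, 0.405] pointing down, gripper open.
Joint ranges: [-176.03, 176.03], [-82.01, 121.73], [-58.28, 71.71], [-173.87, 95.51], [-174.79, -0.11], [-173.66, 173.66]. Speed limits (degrees/s): [136.94, 136.94, 172.46, 180, 180, 180].

### API

Orientations are given as [roll, pitch, yaw] about the fixed x, y, z axes, in that order (R = Rz(yaw) Ry(pitch) Rx(roll)).
In Python, from plant import ctrl gives the robot as it stands. The module is installed in compiled form; this text tells all that it offers.
- The arm moves only by the shell command python3 -m inch 'ROWS'. ROWS is JSON, one flat list of numbers, 7 for each row, row after row: the shift along the tool's x, y, z in m, then the turn, a rotation vector about the tool's x, y, z in degrees, then the finger opening in m, from 0 to 0.0876. In form: [dx, dy, dz, rx, ry, rz, hand, dx, dy, dz, rx, ry, rz, hand, ...]. A call has 1 to 20 rows; each row shifts and turns the pose as measured when the row begins, along the tool's axes as they then stand; what a row does not reach is not made up. A row lasts 1/8 s, in which the tool goes at most 62.5 mm and 10.7 degrees, less where a joint would pass 70% of its speed; a pose out of reach is approached as far as the arm can. A call with a gripper value outside its range is refused whole. The fingers move at their own pace and stop on an object; the grip force is fixed at half the most. Time passes only in rows, so rows that do not move let the fingers close. It gives the time, the measured TCP pose, the force and the opening at its end, in the units of the state.
- ctrl.get_obs(): the state, without advancing time (a new reading comes with each control period).
- ctrl.snapshot(name): name is "scene" or "top"; returns a dict with "color" (400x640x3 uint8, red, green, blue), "depth" (400x640 float32, m along the optical axis (not along the pixel's ray), 0 where there is no reading), "K" (3x3 intrinsics, pixels), "position" and "attitude" of the camera in the world. Camera axes: x right, y up, looking along -z (the intrinsics and any distortion apply to the point x, -y, -z); pixel columns grow to the right and rows downward; lengths in m; the calibration is good to about 2 mm. A picture is of the moment at which its call begins.
- ctrl.close_job(): hands the job in, once; it reports no verdict.
The state is a dict: "clock": time; "joint_pos": joint angles; "qvel": joint speeds; "tau": joint torques, N m; "tool_pos": TCP position; "orientation": TCP orientation; "force": force on the tool from outside, world axes, zero at the start; "moment": the same for the moment, N m; "opening": finger opening in m.
Only numpy, scipy, OpenCV 4.12 (cv2) and the standard library are available. Lean on these libraries where they do the work, as an engineer would, in place of code of your own. Each camera call takes 0.05 s, during which the arm holds its last target.

## Working session

There is one attempt and no reset: what is moved stays moved. The work goes in short steps, Python scripts to look and compute and a shell command to move; the robot and the scene stay as the last step left them, time stands still between calls to the robot, and variables do not carry over. Pictures are saved under pics/ and viewed, and the job is handed in when it is done.

```bash
mkdir -p pics; ls
python3 - <<'E'
from plant import ctrl
import cv2,numpy as np
o=ctrl.get_obs();print(o)
for n in("scene","top"):
    s=ctrl.snapshot(n);cv2.imwrite(f"pics/a_{n}.png",s["color"][:,:,::-1]);print(n,s["K"],s["position"],s["attitude"],s.keys())
    np.savez(f"a_{n}.npz",**s)
E
```

```text
pics
{'clock': 0.0, 'joint_pos': array([-4.92688664e+01,  2.05909485e+01,  6.33405412e-01, -2.17276035e-02,
       -7.01365171e+01, -1.65078240e+01]), 'qvel': array([-0.05538101, -0.06635663, -0.04187507,  0.03512533,  0.00150087,
        0.07587023]), 'tau': array([-7.67969177e-04, -5.82716739e+01,  2.93037021e+01,  6.99683726e+00,
        6.79407429e-03, -1.33301578e-04]), 'tool_pos': array([ 0.27687608, -0.61537699,  0.40372009]), 'orientation': array([ 94.25781483,  89.90374688, 118.47372507]), 'force': array([0.56318378, 0.09749908, 0.40873009]), 'moment': array([-0.0049435 ,  0.05141666,  0.02323742]), 'opening': 0.08762242830621988}
scene [[452.86371774   0.         316.31713287]
 [  0.         452.86371774 203.05482367]
 [  0.           0.           1.        ]] [1.14179025 0.46446306 0.87594851] [ 48.85794278   0.46112038 131.43643457] dict_keys(['color', 'depth', 'K', 'position', 'attitude'])
top [[435.23266751   0.         326.95331207]
 [  0.         435.23266751 206.93427292]
 [  0.           0.           1.        ]] [ 0.27932143 -0.1018055   1.33200138] [  9.10292386  -0.83278909 -89.77009078] dict_keys(['color', 'depth', 'K', 'position', 'attitude'])
```

View pics/a_scene.png

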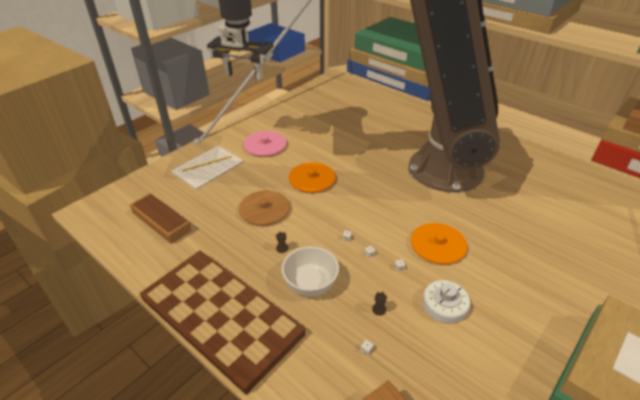

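View pics/a_top.png

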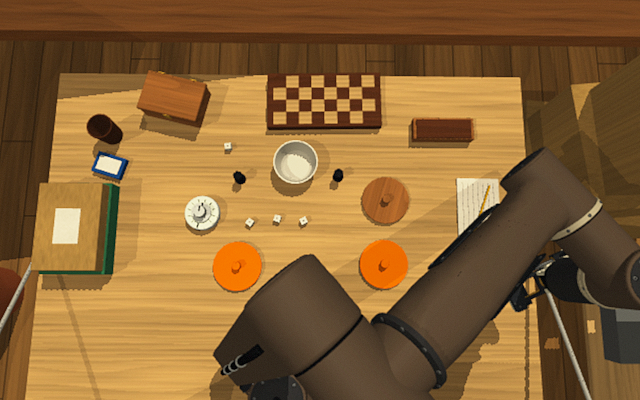

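The top view shows:
- bowl (295,162)
- oak cover (385,200); it is the only brown round one, with orange look-alikes at (238,266) and (384,265) and a pink one in the scene view at (265,144)
- dial (202,214)
- rooks (239,177) and (338,175)
- dice (228,147), (250,222), (277,219) and (304,221), which match four in the scene view

Next I'll measure these.

```bash
cat > h.py <<'E'
import numpy as np,cv2
from scipy.spatial.transform import Rotation as R
def Rm(a): return R.from_euler('xyz',a,degrees=True).as_matrix()
def ray(s,u,v):
    K=s["K"]; d=np.stack([(np.asarray(u,float)-K[0,2])/K[0,0],-(np.asarray(v,float)-K[1,2])/K[1,1],-np.ones_like(np.asarray(u,float))],-1)
    return d@Rm(s["attitude"]).T
def plane(s,u,v,z):
    d=ray(s,u,v);p=np.asarray(s["position"]);return p+d*((z-p[2])/d[...,2])[...,None]
def cloud(s):
    v,u=np.mgrid[:400,:640];return np.asarray(s["position"])+ray(s,u,v)*s["depth"][...,None]
def proj(s,P):
    q=(np.asarray(P)-s["position"])@Rm(s["attitude"]);K=s["K"]
    return K[0,2]+K[0,0]*q[...,0]/-q[...,2],K[1,2]-K[1,1]*q[...,1]/-q[...,2]
def shot(n,tag):
    from plant import ctrl
    s=ctrl.snapshot(n);np.savez(f"{tag}_{n}.npz",**s);return s
def crop(s,x0,y0,x1,y1,k,name):
    cv2.imwrite(name,cv2.resize(s["color"][y0:y1,x0:x1,::-1],None,fx=k,fy=k,interpolation=cv2.INTER_CUBIC))
E
python3 - <<'E'
from h import *
S={n:dict(np.load(f"a_{n}.npz")) for n in("top","scene")}
for n,pts in {"top":dict(bowl=(295,162),cover=(385,200),dial=(202,214),r1=(239,177),r2=(338,175),d1=(228,147),d2=(250,222),d3=(277,219),d4=(304,221)),
 "scene":dict(bowl=(311,272),cover=(265,207),dial=(447,300),r1=(380,303),r2=(282,242),d1=(367,347),d2=(400,265),d3=(370,251),d4=(347,235))}.items():
    c=cloud(S[n])
    for k,(u,v) in pts.items(): print(n,k,c[v,u].round(3), plane(S[n],u,v,.02).round(3))
    print(n,"table",c[235,180] if n=="top" else c[330,550])
s=S["top"]; crop(s,180,125,350,245,4.5,"pics/b_top.png"); crop(S["scene"],230,180,480,365,3.2,"pics/b_scene.png")
E
```

```text
top bowl [ 0.635 -0.019  0.002] [ 0.63 -0.02  0.02]
top cover [ 0.51  -0.296  0.034] [ 0.512 -0.298  0.02 ]
top dial [0.46  0.249 0.057] [0.466 0.259 0.02 ]
top r1 [0.576 0.147 0.043] [0.581 0.151 0.02 ]
top r2 [ 0.583 -0.153  0.049] [ 0.59  -0.154  0.02 ]
top d1 [0.676 0.189 0.02 ] [0.677 0.189 0.02 ]
top d2 [0.442 0.113 0.017] [0.442 0.113 0.02 ]
top d3 [0.452 0.032 0.017] [0.452 0.031 0.02 ]
top d4 [ 0.445 -0.051  0.024] [ 0.446 -0.051  0.02 ]
top table [4.03207893e-01 3.28008294e-01 9.99247042e-05]
scene bowl [ 0.606 -0.035  0.01 ] [ 0.613 -0.029  0.02 ]
scene cover [ 0.521 -0.287  0.022] [ 0.52  -0.288  0.02 ]
scene dial [0.489 0.268 0.045] [0.469 0.263 0.02 ]
scene r1 [0.595 0.161 0.047] [0.577 0.151 0.02 ]
scene r2 [ 0.601 -0.139  0.042] [ 0.587 -0.154  0.02 ]
scene d1 [0.688 0.197 0.022] [0.687 0.196 0.02 ]
scene d2 [0.45  0.122 0.019] [0.451 0.122 0.02 ]
scene d3 [0.463 0.039 0.021] [0.462 0.038 0.02 ]
scene d4 [ 0.454 -0.043  0.019] [ 0.455 -0.042  0.02 ]
scene table [0.37665202 0.46974187 0.00053625]
```

View pics/b_top.png

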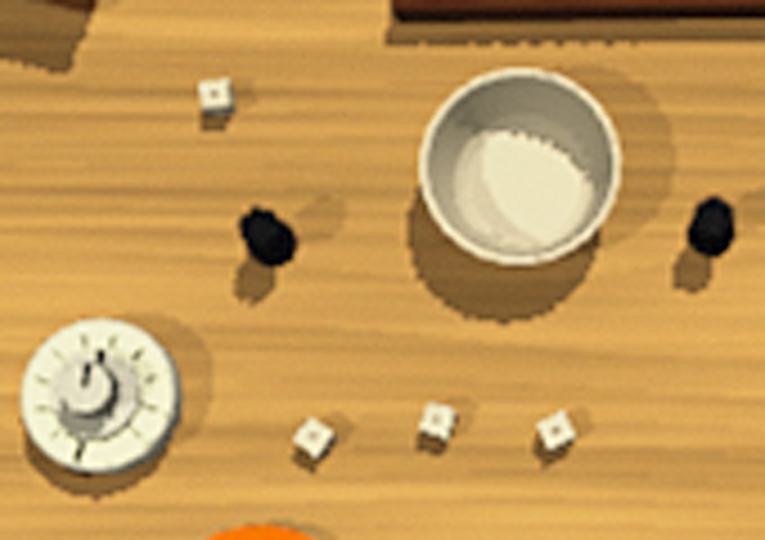

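View pics/b_scene.png

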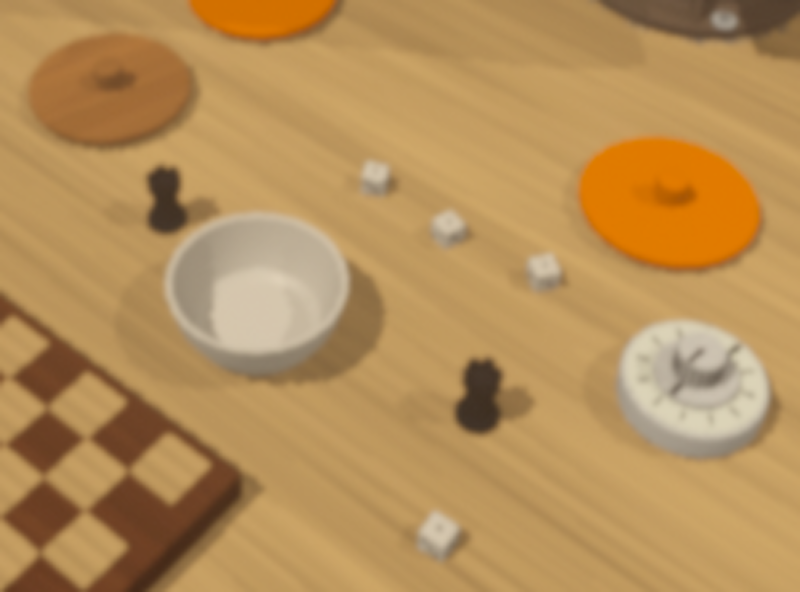

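```bash
cat > m.py <<'E'
from h import *
def mask_white(s):
    h=cv2.cvtColor(s["color"],cv2.COLOR_RGB2HSV);return ((h[...,1]<75)&(h[...,2]>120)).astype(np.uint8)
def dice(s,verbose=True,zt=0.02):
    # detect compact white blobs, area-mean -> ray, report at z=.01 (blob of visible faces centre ~ die centre)
    n,l,st,ce=cv2.connectedComponentsWithStats(mask_white(s),connectivity=8);out=[]
    for i in range(1,n):
        if 12<st[i,4]<200 and st[i,2]<18 and st[i,3]<18:
            P=plane(s,*ce[i],.01)
            if .35<P[0]<.85 and abs(P[1])<.5:
                ys,xs=np.nonzero(l==i)
                out.append((ce[i].round(1),st[i,4],P[:2].round(4)))
    return out
def ring(s,pts,z):
    P=plane(s,pts[:,0],pts[:,1],z)[:,:2]
    A=np.c_[2*P,np.ones(len(P))];x=np.linalg.lstsq(A,(P**2).sum(1),rcond=None)[0]
    return x[:2].round(4),np.sqrt(x[2]+x[0]**2+x[1]**2).round(4)
E
python3 - <<'E'
from m import *
S={n:dict(np.load(f"a_{n}.npz")) for n in("top","scene")}
for n in S:
    s=S[n];print(n)
    for d in dice(s): print(*d)
    c=cloud(s); hs=cv2.cvtColor(s["color"],cv2.COLOR_RGB2HSV)
    for nm,(u,v) in (dict(cover=(385,200),coverknob=(385,200),bowl=(295,162),dial=(202,214)) if n=="top" else dict(cover=(255,210),bowl=(311,290),dial=(430,300))).items():
        print(nm,hs[v,u])
E
```

```text
top
[227.4 145.7] 41 [0.6839 0.1929]
[276.9 218.1] 45 [0.4556 0.0327]
[303.2 220.3] 43 [ 0.4493 -0.0476]
[249.4 221.9] 41 [0.4436 0.1163]
cover [ 14 194 163]
coverknob [ 14 194 163]
bowl [ 25  51 236]
dial [ 25  41 214]
scene
[346.7 234.9] 62 [ 0.4474 -0.0488]
[369.4 250.9] 77 [0.4543 0.0317]
[399.3 264.4] 79 [0.4422 0.1157]
[366.4 346.7] 120 [0.6822 0.1917]
cover [ 15 166 164]
bowl [ 19  53 177]
dial [ 22  43 213]
```

```bash
cat > o.py <<'E'
from m import *
def blob(mask,u,v):
    n,l,st,ce=cv2.connectedComponentsWithStats(mask,connectivity=4)
    lab=l[v,u]
    m=(l==lab).astype(np.uint8);c=max(cv2.findContours(m,cv2.RETR_EXTERNAL,cv2.CHAIN_APPROX_NONE)[0],key=len)[:,0,:]
    return cv2.convexHull(c)[:,0,:].astype(float) if len(c)>3 else c
E
python3 - <<'E'
from o import *
S={n:dict(np.load(f"a_{n}.npz")) for n in("top","scene")}
s=S["top"]
h=cv2.cvtColor(s["color"],cv2.COLOR_RGB2HSV)
w=((h[...,1]<90)&(h[...,2]>110)).astype(np.uint8)
bc=blob(w,295,165);print("bowl",len(bc),ring(s,bc,.055),bc.min(0),bc.max(0))
dc=blob(w,190,214);print("dial",ring(s,dc,.030),dc.min(0),dc.max(0))
br=((h[...,0]<17)&(h[...,1]>150)&(h[...,2]>90)).astype(np.uint8)
cv2.imwrite("pics/c_br.png",br*255)
cc=blob(br,375,205);print("cover",ring(s,cc,.015),cc.min(0),cc.max(0))
crop(s,340,160,430,240,7,"pics/c_cover.png");crop(s,175,185,230,240,10,"pics/c_dial.png")
crop(S["scene"],410,270,480,330,8,"pics/c_dials.png")
t=[S["top"]["color"][v-14:v+14,u-14:u+14,::-1] for u,v in((227,146),(249,222),(277,218),(303,220))]
cv2.imwrite("pics/c_dice.png",cv2.resize(np.hstack(t),None,fx=7,fy=7,interpolation=cv2.INTER_NEAREST))
E
```

```text
bowl 29 (array([ 0.6226, -0.0229]), np.float64(0.0672)) [273. 140.] [317. 183.]
dial (array([0.4694, 0.2576]), np.float64(0.052)) [185. 196.] [219. 229.]
cover (array([ 0.5137, -0.2987]), np.float64(0.0738)) [361. 177.] [409. 223.]
```

View pics/c_dial.png

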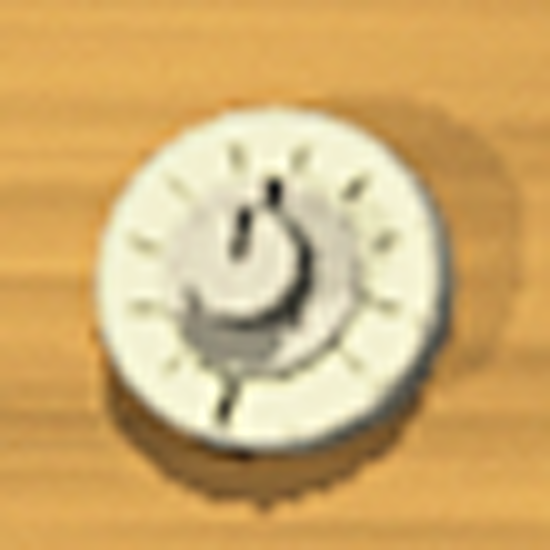

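View pics/c_dials.png

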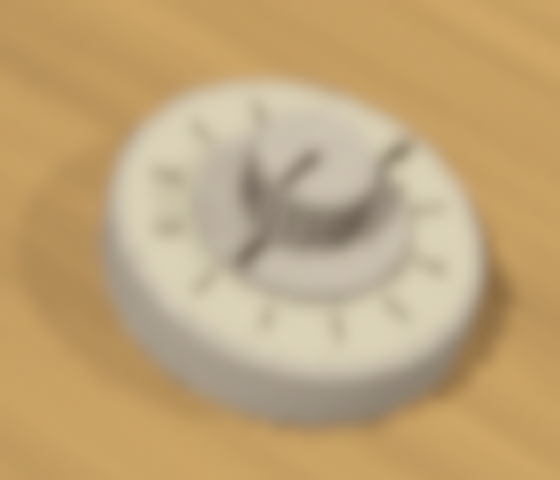

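View pics/c_dice.png

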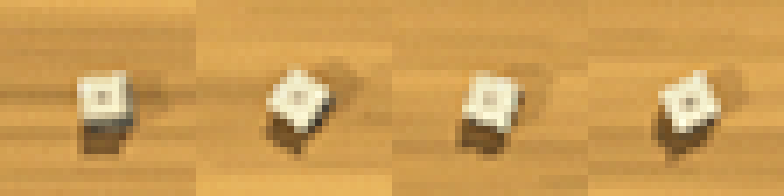

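View pics/c_cover.png

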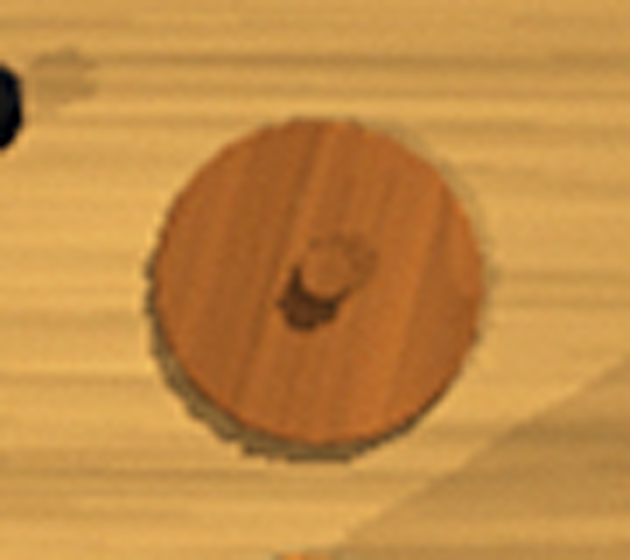

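```bash
cat >> o.py <<'E'
def dieyaw(s,u,v):
    # top-face square -> edge angle in world, mod 90
    u0,v0=int(round(u)),int(round(v));k=10
    g=cv2.resize(s["color"][v0-10:v0+11,u0-10:u0+11].min(2),None,fx=k,fy=k,interpolation=cv2.INTER_CUBIC)
    m=(g>150).astype(np.uint8);c=max(cv2.findContours(m,cv2.RETR_EXTERNAL,cv2.CHAIN_APPROX_NONE)[0],key=cv2.contourArea)
    b=cv2.boxPoints(cv2.minAreaRect(c));px=(b+.5)/k-.5+[u0-10,v0-10]
    P=plane(s,px[:,0],px[:,1],.02)[:,:2];e=np.diff(np.vstack([P,P[:1]]),axis=0)
    a=np.degrees(np.arctan2(e[:,1],e[:,0]))%90
    return P.mean(0).round(4),a.round(0),np.linalg.norm(e,axis=1).round(4)
E
python3 - <<'E'
from o import *
S={n:dict(np.load(f"a_{n}.npz")) for n in("top","scene")};s=S["top"]
for u,v in((227.4,145.7),(249.4,221.9),(277,218),(303.2,220.3)): print(*dieyaw(s,u,v))
def d(u,v,z): return plane(s,175+(u+.5)/10-.5,185+(v+.5)/10-.5,z)[:2]
c=np.array([.4694,.2576])
for n,u,v,z in(("zero in",235,380,.03),("zero out",222,418,.03),("skirt",272,190,.037),("barrel",240,232,.061),("barrel out",246,210,.061)):
    p=d(u,v,z)-c;print(n,p.round(4),np.degrees(np.arctan2(p[1],p[0])).round(1))
o=np.load("a_top.npz")
from plant import ctrl
q=ctrl.get_obs();print(Rm(q["orientation"]).round(3))
h=cv2.cvtColor(S["scene"]["color"],cv2.COLOR_RGB2HSV);t=S["scene"]
br=((h[...,0]<18)&(h[...,1]>135)&(h[...,2]>90)).astype(np.uint8)
cc=blob(br,255,210);print("cover scene",ring(t,cc,.015),cc.min(0),cc.max(0))
w=((h[...,1]<90)&(h[...,2]>110)).astype(np.uint8)
bc=blob(w,311,285);print("bowl scene",bc.min(0),bc.max(0)); b=bc[bc[:,1]<270];print(ring(t,b,.055))
E
```

```text
[0.6824 0.1916] [6. 7. 6. 7.] [0.0203 0.019  0.0202 0.019 ]
[0.4435 0.116 ] [57. 56. 57. 56.] [0.0205 0.0203 0.0205 0.0203]
[0.4555 0.0322] [72. 70. 71. 70.] [0.0209 0.0202 0.0209 0.0202]
[ 0.4491 -0.0478] [27. 27. 27. 27.] [0.0209 0.0203 0.0209 0.0203]
zero in [-0.0313  0.009 ] 163.9
zero out [-0.0427  0.0123] 163.9
skirt [ 0.0254 -0.0011] -2.5
barrel [0.0088 0.001 ] 6.5
barrel out [ 0.0154 -0.0004] -1.6
[[-0.001 -0.41   0.912]
 [ 0.001  0.912  0.41 ]
 [-1.     0.002 -0.   ]]
cover scene (array([ 0.5173, -0.2948]), np.float64(0.0781)) [238. 189.] [291. 226.]
bowl scene [281. 246.] [338. 296.]
(array([ 0.6241, -0.0219]), np.float64(0.0683))
```

```bash
cat > p.py <<'E'
import sys,numpy as np
from h import Rm
from plant import ctrl
def st():
    o=ctrl.get_obs();M=Rm(o["orientation"]);g=o["tool_pos"]+.159*M[:,0]
    return o,M,g,np.degrees(np.arctan2(M[1,1],M[0,1]))
def rep():
    o,M,g,y=st();print("t",round(o["clock"],2),"grasp",g.round(4),"jaw",y.round(1),"F",o["force"].round(1),"Mz",o["moment"].round(2),"open",round(o["opening"],4),"j",o["joint_pos"].round(0),"tilt",np.degrees(np.arccos(-M[2,0])).round(2))
def plan(x,y,z,jaw=None):
    o,M,g,j=st();rep()
    if jaw is not None:
        d=(jaw-j+90)%180-90;print("rx total (first)",round(-d,1))
        c,s=np.cos(np.radians(d)),np.sin(np.radians(d));M=np.array([[c,-s,0],[s,c,0],[0,0,1]])@M
    print("shift tool xyz",((np.array([x,y,z])-g)@M).round(4))
if __name__=="__main__":
    a=[float(v) for v in sys.argv[1:]]
    plan(*a) if a else rep()
E
python3 p.py .449 -.048 .12 117
```

```text
t 0.1 grasp [ 0.2768 -0.6152  0.2448] jaw 114.2 F [-1.2 -0.3 -0.2] Mz [ 0.05 -0.03  0.01] open 0.0876 j [-49.  21.   1.  -0. -70. -17.] tilt 0.09
rx total (first) -2.8
shift tool xyz [0.1254 0.427  0.411 ]
```

```bash
python3 -m inch '[0,0.036,0.034,-2.8,0,0,0.05, 0,0.036,0.034,0,0,0,0.05, 0,0.036,0.034,0,0,0,0.05, 0,0.036,0.034,0,0,0,0.05, 0,0.036,0.034,0,0,0,0.05, 0.02,0.036,0.034,0,0,0,0.05, 0.02,0.036,0.034,0,0,0,0.05, 0.02,0.036,0.034,0,0,0,0.05, 0.02,0.036,0.034,0,0,0,0.05, 0.02,0.036,0.034,0,0,0,0.05, 0,0,0,0,0,0,0.05]'; python3 p.py .449 -.048 .07 117
```

```text
clock: 1.48
tool_pos: [0.4206, -0.1266, 0.2988]
orientation: [92.8, 89.7, 119.8]
force: [-1.1, 0.4, 0.2]
opening: 0.0498
t 1.48 grasp [ 0.4202 -0.1259  0.1398] jaw 117.0 F [-1.1  0.4  0.2] Mz [-0.09  0.04  0.01] open 0.0498 j [  9.   4. -36.  -0. -50. -72.] tilt 0.28
rx total (first) 0.0
shift tool xyz [0.0701 0.056  0.061 ]
```

```bash
python3 -m inch '[0.01,0.028,0.031,0,0,0,0.05, 0.01,0.028,0.031,0,0,0,0.05, 0.025,0,0,0,0,0,0.05, 0.025,0,0,0,0,0,0.05, 0,0,0,0,0,0,0.05]'; python3 p.py .449 -.048 .021 117
```

```text
clock: 2.1
tool_pos: [0.4515, -0.0472, 0.2285]
orientation: [75.4, 89.8, 102.5]
force: [-0.6, 0.0, -0.2]
opening: 0.05
t 2.1 grasp [ 0.4514 -0.0466  0.0695] jaw 117.0 F [-0.6  0.  -0.2] Mz [-0.03  0.    0.05] open 0.05 j [ 19.  11. -39.  -0. -39. -82.] tilt 0.24
rx total (first) 0.0
shift tool xyz [ 0.0485 -0.0004 -0.0028]
```

```bash
python3 -m inch '[0.016,0,-0.003,0,0,0,0.05, 0.016,0,0,0,0,0,0.05, 0.016,0,0,0,0,0,0.05, 0,0,0,0,0,0,0.01, 0,0,0,0,0,0,0.01, 0,0,0,0,0,0,0.01, 0,0,0,0,0,0,0.01, 0,0,0,0,0,0,0.01]'; python3 p.py .61 -.023 .11 117
```

```text
clock: 3.1
tool_pos: [0.4517, -0.0505, 0.1866]
orientation: [8.4, 89.4, 35.3]
force: [-0.9, 0.8, 0.0]
opening: 0.0196
t 3.1 grasp [ 0.453  -0.0496  0.0276] jaw 116.9 F [-0.9  0.8  0. ] Mz [0.   0.03 0.01] open 0.0196 j [ 19.  16. -42.  -0. -32. -81.] tilt 0.57
rx total (first) -0.1
shift tool xyz [-0.081  -0.0475  0.1528]
```

```bash
python3 -m inch '[-0.03,0,0,0,0,0,0.01, -0.03,0,0,0,0,0,0.01, -0.03,0,0,0,0,0,0.01, 0,-0.023,0.035,0,0,0,0.01, 0,-0.023,0.035,0,0,0,0.01, 0,0,0.035,0,0,0,0.01, 0,0,0.035,0,0,0,0.01, 0,0,0,0,0,0,0.01]'; python3 p.py .605 -.031 .052 117
```

```text
clock: 4.1
tool_pos: [0.6001, -0.0281, 0.2821]
orientation: [5.4, 89.4, 32.3]
force: [0.3, -0.3, -1.0]
opening: 0.0195
t 4.1 grasp [ 0.6015 -0.0272  0.1231] jaw 116.9 F [ 0.3 -0.3 -1. ] Mz [-0.06  0.2  -0.02] open 0.0195 j [ 16.  20. -18.  -0. -52. -79.] tilt 0.63
rx total (first) -0.1
shift tool xyz [ 0.0711 -0.005   0.0006]
```

```bash
sed -i 's/    print("shift tool/    print("level ry,rz",np.degrees(M.T@np.cross(M[:,0],[0,0,-1.]))[1:].round(2));print("shift tool/' p.py; python3 -m inch '[0.02,-0.005,0,0,0,0,0.01, 0.02,0,0,0,0,0,0.01, 0.02,0,0,0,0,0,0.01, 0.012,0,0,0,0,0,0.01, 0,0,0,0,0,0,0.04, 0,0,0,0,0,0,0.04, 0,0,0,0,0,0,0.04]'; python3 p.py .61 -.023 .12 161
```

```text
clock: 4.97
tool_pos: [0.601, -0.0328, 0.2096]
orientation: [6.6, 89.4, 33.5]
force: [-0.3, 0.4, -0.3]
opening: 0.0392
t 4.97 grasp [ 0.6025 -0.0318  0.0506] jaw 117.0 F [-0.3  0.4 -0.3] Mz [-0.05 -0.    0.06] open 0.0392 j [ 15.  25. -22.  -0. -43. -78.] tilt 0.63
rx total (first) -44.0
level ry,rz [ 0.63 -0.07]
shift tool xyz [-0.0693 -0.0041  0.0116]
```

Lift and go to die 3 while rotating to jaw 161.

```bash
python3 -m inch '[-0.035,0,0,0,0.6,0,0.04, -0.035,0,0,0,0,0,0.05, 0,0,0,-9,0,0,0.05, 0,0,0,-9,0,0,0.05, 0,0,0,-9,0,0,0.05, 0,0,0,-9,0,0,0.05, 0,0,0,-8,0,0,0.05, 0,0,0,0,0,0,0.05]'; python3 p.py .4555 .032 .07 161
python3 - <<'E'
from m import *
for n in("top","scene"):
    s=shot(n,"b")
    for d in dice(s): print(n,*d)
    cv2.imwrite(f"pics/d_{n}.png",s["color"][:,:,::-1])
E
```

```text
clock: 5.98
tool_pos: [0.6014, -0.0329, 0.2884]
orientation: [-53.0, 89.4, 19.3]
force: [-0.3, 0.1, 0.3]
opening: 0.0499
t 5.97 grasp [ 0.6029 -0.0324  0.1294] jaw 162.3 F [-0.3  0.1  0.3] Mz [ 0.01  0.11 -0.08] open 0.0499 j [ 15.  19. -18.  -0. -53. -33.] tilt 0.57
rx total (first) 1.3
level ry,rz [0.34 0.45]
shift tool xyz [0.0582 0.1608 0.0126]
top [313.8 136.2] 17 [ 0.717  -0.0776]
top [292.9 163.7] 41 [ 0.6274 -0.0131]
top [276.9 218.1] 40 [0.4556 0.0327]
top [249.4 221.9] 43 [0.4435 0.1163]
scene [351.7 212.4] 35 [ 0.3677 -0.0941]
scene [326.6 230.6] 61 [ 0.4702 -0.1003]
scene [369.6 251.2] 72 [0.455  0.0328]
scene [399.4 264.2] 87 [0.4416 0.1155]
scene [366.4 346.7] 125 [0.6822 0.1916]
```

View pics/d_scene.png

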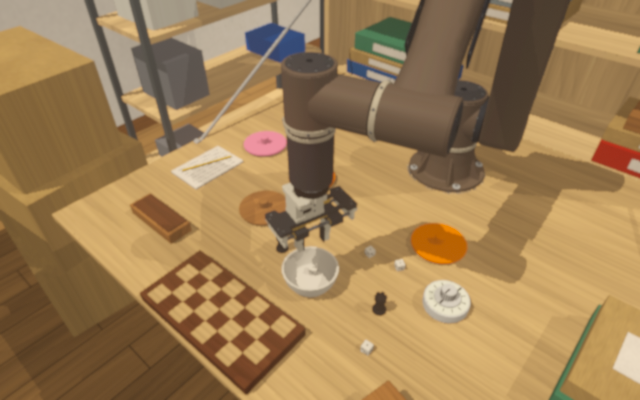

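The die is in the bowl, at about (312,268) in the scene view. Next is die 3.

```bash
python3 -m inch '[0,0.04,0.003,1.3,0.3,0.4,0.05, 0,0.04,0.003,0,0,0,0.05, 0,0.04,0.003,0,0,0,0.05, 0,0.04,0.003,0,0,0,0.05, 0.03,0,0,0,0,0,0.05, 0.03,0,0,0,0,0,0.05, 0,0,0,0,0,0,0.05]'; python3 p.py .4555 .032 .021 161
```

```text
clock: 6.95
tool_pos: [0.4505, 0.0325, 0.2285]
orientation: [-44.7, 89.6, 25.0]
force: [-0.1, -1.0, 0.4]
opening: 0.0498
t 6.95 grasp [0.4514 0.033  0.0695] jaw 159.7 F [-0.1 -1.   0.4] Mz [-0.03  0.12 -0.04] open 0.0498 j [ 29.  11. -40.   0. -39. -50.] tilt 0.37
rx total (first) -1.3
level ry,rz [0.27 0.26]
shift tool xyz [ 0.0485 -0.004   0.0002]
```

```bash
python3 -m inch '[0.017,-0.004,0,-1,0.3,0.3,0.05, 0.017,0,0,0,0,0,0.05, 0.017,0,0,0,0,0,0.05, 0.004,0,0,0,0,0,0.05, 0,0,0,0,0,0,0.01, 0,0,0,0,0,0,0.01, 0,0,0,0,0,0,0.01, 0,0,0,0,0,0,0.01, -0.03,0,0,0,0,0,0.01, -0.03,0,0,0,0,0,0.01, -0.03,0,0,0,0,0,0.01]'; python3 p.py .617 -.003 .12 161
```

```text
clock: 8.32
tool_pos: [0.4575, 0.032, 0.2716]
orientation: [-98.1, 89.9, -27.9]
force: [0.0, 0.6, -0.0]
opening: 0.02
t 8.32 grasp [0.4578 0.0319 0.1126] jaw 160.2 F [ 0.   0.6 -0. ] Mz [ 0.07 -0.08 -0.05] open 0.02 j [ 29.   8. -36.   0. -46. -49.] tilt 0.1
rx total (first) -0.8
level ry,rz [-0.01  0.1 ]
shift tool xyz [-0.0071 -0.1619  0.0189]
```

```bash
python3 - <<'E'
from m import *
s=shot("top","c");t=shot("scene","c")
a=cv2.resize(s["color"][132:192,262:332,::-1],None,fx=5,fy=5,interpolation=cv2.INTER_CUBIC)
b=cv2.resize(t["color"][240:300,276:346,::-1],None,fx=5,fy=5,interpolation=cv2.INTER_CUBIC)
cv2.imwrite("pics/e.png",np.hstack([a,b]))
E
python3 p.py .630 -.003 .12 161
```

```text
t 8.43 grasp [0.4599 0.0327 0.1148] jaw 160.3 F [ 0.5  0.7 -0.4] Mz [ 0.12  0.   -0.06] open 0.0199 j [ 29.   8. -36.   0. -46. -49.] tilt 0.43
rx total (first) -0.7
level ry,rz [0.23 0.37]
shift tool xyz [-0.004  -0.1725  0.0216]
```

View pics/e.png

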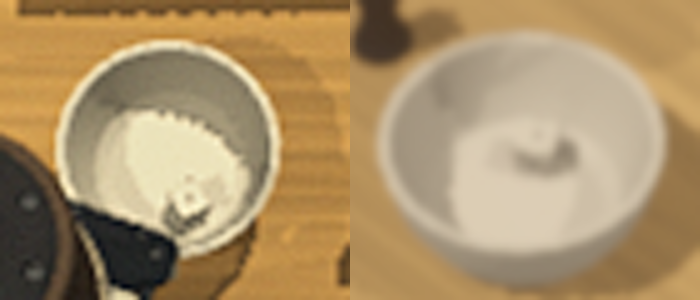

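```bash
python3 -m inch '[-0.01,-0.043,0.005,0,0.2,0.3,0.01, 0,-0.043,0.005,0,0,0,0.01, 0,-0.043,0.006,0,0,0,0.01, 0,-0.043,0.006,0,0,0,0.01, 0,0,0,0,0,0,0.01]'; python3 p.py .630 -.003 .052 161
```

```text
clock: 9.05
tool_pos: [0.632, -0.0064, 0.2817]
orientation: [87.7, 89.9, 157.9]
force: [-1.8, -0.2, -0.1]
opening: 0.0197
t 9.05 grasp [ 0.6318 -0.0064  0.1227] jaw 160.3 F [-1.8 -0.2 -0.1] Mz [ 0.05  0.27 -0.01] open 0.0197 j [ 17.  22. -14.  -0. -54. -37.] tilt 0.06
rx total (first) -0.7
level ry,rz [ 0.   -0.06]
shift tool xyz [0.0707 0.0028 0.0026]
```

```bash
python3 -m inch '[0.02,0.003,0.003,0,0,0,0.01, 0.02,0,0,0,0,0,0.01, 0.02,0,0,0,0,0,0.01, 0.012,0,0,0,0,0,0.01, 0,0,0,0,0,0,0.04, 0,0,0,0,0,0,0.04, 0,0,0,0,0,0,0.04, -0.035,0,0,0,0,0,0.04, -0.035,0,0,0,0,0,0.05, 0,0,0,5,0,0,0.05, 0,0,0,8,0,0,0.05, 0,0,0,0,0,0,0.05]'; python3 p.py .4435 .116 .07 147
```

```text
clock: 10.55
tool_pos: [0.6288, -0.0026, 0.2819]
orientation: [-13.2, 89.9, 43.7]
force: [0.3, 0.1, 0.1]
opening: 0.0498
t 10.55 grasp [ 0.6291 -0.0024  0.1229] jaw 146.9 F [0.3 0.1 0.1] Mz [ 0.05  0.04 -0.04] open 0.0498 j [ 18.  22. -14.  -0. -54. -51.] tilt 0.11
rx total (first) -0.1
level ry,rz [0.11 0.03]
shift tool xyz [ 0.0528  0.2201 -0.0019]
```

```bash
python3 -m inch '[0,0.044,0,0,0,0,0.05, 0,0.044,0,0,0,0,0.05, 0,0.044,0,0,0,0,0.05, 0,0.044,0,0,0,0,0.05, 0,0.044,0,0,0,0,0.05, 0.025,0,0,0,0,0,0.05, 0.025,0,0,0,0,0,0.05, 0,0,0,0,0,0,0.05]'
python3 - <<'E'
from o import *
for n in("top","scene"):
    s=shot(n,"d")
    for d in dice(s): print(n,*d)
E
python3 p.py .4435 .116 .021 147
```

```text
clock: 11.55
tool_pos: [0.4391, 0.12, 0.2333]
orientation: [-24.7, 89.4, 33.9]
force: [0.7, -0.2, 0.8]
opening: 0.0493
top [227.5 145.6] 40 [0.6843 0.1926]
scene [391.3 252.1] 50 [0.4209 0.0768]
scene [399.5 264.8] 72 [0.4431 0.1167]
scene [366.4 346.7] 122 [0.6822 0.1917]
t 11.65 grasp [0.4417 0.1214 0.0758] jaw 148.6 F [-0.6  0.3  0.8] Mz [ 0.02  0.05 -0.02] open 0.0498 j [ 40.  11. -39.   0. -39. -72.] tilt 0.73
rx total (first) 1.6
level ry,rz [0.66 0.31]
shift tool xyz [ 0.0548 -0.0042 -0.0042]
```

```bash
python3 -m inch '[0.018,-0.004,-0.004,1.5,0.6,0.3,0.05, 0.018,0,0,0,0,0,0.05, 0.018,0,0,0,0,0,0.05, 0.005,0,0,0,0,0,0.05, 0,0,0,0,0,0,0.01, 0,0,0,0,0,0,0.01, 0,0,0,0,0,0,0.01, 0,0,0,0,0,0,0.01, -0.03,0,0,0,0,0,0.01, -0.03,0,0,0,0,0,0.01, -0.035,0,0,0,0,0,0.01, 0,0,0,0,0,0,0.01]'; python3 p.py .639 -.036 .12 147;  python3 p.py
```

```text
clock: 13.15
tool_pos: [0.4438, 0.1138, 0.2755]
orientation: [-17.8, 89.9, 39.1]
force: [0.0, 0.2, -0.5]
opening: 0.0197
t 13.15 grasp [0.4441 0.114  0.1165] jaw 146.9 F [ 0.   0.2 -0.5] Mz [-0.01  0.02  0.01] open 0.0197 j [ 39.   8. -36.  -0. -46. -72.] tilt 0.14
rx total (first) -0.1
level ry,rz [0.13 0.04]
shift tool xyz [-0.0034 -0.2451 -0.0197]
t 13.15 grasp [0.4441 0.114  0.1165] jaw 146.9 F [ 0.   0.2 -0.5] Mz [-0.01  0.02  0.01] open 0.0197 j [ 39.   8. -36.  -0. -46. -72.] tilt 0.14
```

```bash
python3 -m inch '[0,0,0,-10,0,0,0.01, 0,0,0,-10,0,0,0.01, 0,0,0,-10,0,0,0.01, 0,0,0,-10,0,0,0.01, 0,0,0,-10,0,0,0.01, 0,0,0,-10,0,0,0.01, 0,0,0,-10,0,0,0.01, 0,0,0,-10,0,0,0.01, 0,0,0,0,0,0,0.01]'; python3 p.py .640 -.040 .12
```

```text
clock: 14.28
tool_pos: [0.4413, 0.1118, 0.2679]
orientation: [66.4, 89.5, -154.4]
force: [-0.7, 0.5, -0.1]
opening: 0.0195
t 14.28 grasp [0.44   0.1112 0.1089] jaw -130.7 F [-0.7  0.5 -0.1] Mz [ 0.01  0.11 -0.02] open 0.0195 j [ 39.   8. -37.  -0. -46.  10.] tilt 0.52
level ry,rz [ 0.21 -0.48]
shift tool xyz [-0.0121 -0.0159 -0.2501]
```

```bash
python3 -m inch '[-0.015,-0.003,-0.05,0,0.2,-0.5,0.01, 0,-0.003,-0.05,0,0,0,0.01, 0,-0.003,-0.05,0,0,0,0.01, 0,-0.003,-0.05,0,0,0,0.01, 0,-0.003,-0.05,0,0,0,0.01, 0,0,0,0,0,0,0.01]'; python3 p.py .640 -.040 .054
```

```text
clock: 15.02
tool_pos: [0.6451, -0.046, 0.2784]
orientation: [49.3, 89.8, -172.9]
force: [-1.3, 0.4, -1.1]
opening: 0.0201
t 15.03 grasp [ 0.6445 -0.0461  0.1194] jaw -132.2 F [-1.3  0.4 -1.1] Mz [0.06 0.24 0.02] open 0.0201 j [ 13.  24. -12.  -0. -54.  35.] tilt 0.23
level ry,rz [ 0.15 -0.17]
shift tool xyz [ 0.0654 -0.0017  0.0073]
```

```bash
python3 -m inch '[0.02,-0.001,0.007,0,0,0,0.01, 0.02,0,0,0,0,0,0.01, 0.02,0,0,0,0,0,0.01, 0.005,0,0,0,0,0,0.01, 0,0,0,0,0,0,0.04, 0,0,0,0,0,0,0.04, 0,0,0,0,0,0,0.04, -0.035,0,0,0,0,0,0.04, -0.035,0,0,0,0,0,0.05, 0,0,0,-10,0,0,0.05, 0,0,0,-10,0,0,0.05, 0,0,0,-10,0,0,0.05, 0,0,0,-10,0,0,0.05, 0,0,0,-10,0,0,0.05, 0,0,0,0,0,0,0.05]'; python3 p.py .6825 .192 .12 96;python3 - <<'E'
from m import *
s=shot("top","e")
for d in dice(s): print(*d)
crop(s,200,125,340,235,5,"pics/f.png")
E
```

```text
clock: 16.9
tool_pos: [0.6397, -0.0399, 0.2889]
orientation: [-162.9, 89.8, 25.2]
force: [0.1, -0.5, 0.6]
opening: 0.0502
t 16.9 grasp [ 0.6401 -0.0397  0.1299] jaw -81.9 F [ 0.1 -0.5  0.6] Mz [-0.12  0.14  0.01] open 0.0502 j [ 14.  23. -12.  -0. -55.  84.] tilt 0.17
rx total (first) 2.1
level ry,rz [-0.16  0.05]
shift tool xyz [ 0.0103 -0.226  -0.0664]
[229.  145.4] 22 [0.6849 0.1881]
[300.7 150.3] 23 [ 0.6709 -0.037 ]
```

View pics/f.png

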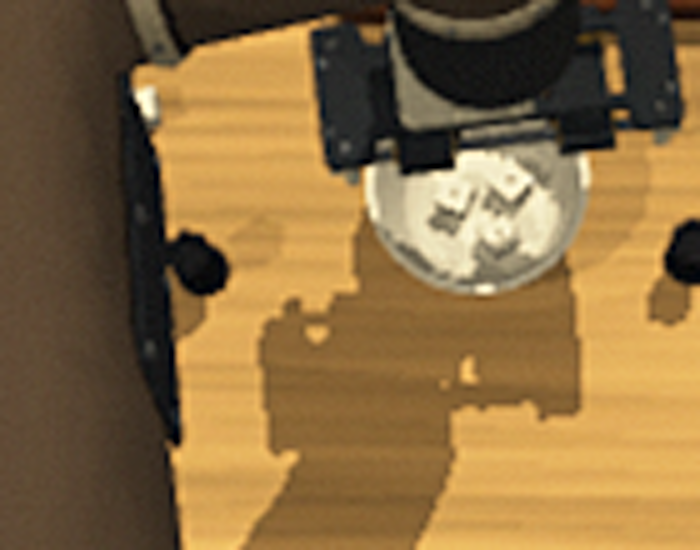

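Three dice are in the bowl, at about (455,200), (515,180) and (495,235) in the crop. Next is die 1.

```bash
python3 -m inch '[0,-0.045,-0.013,2,0,0,0.05, 0,-0.045,-0.013,0,0,0,0.05, 0,-0.045,-0.013,0,0,0,0.05, 0,-0.045,-0.013,0,0,0,0.05, 0,-0.045,-0.013,0,0,0,0.05, 0.025,0,0,0,0,0,0.05, 0.025,0,0,0,0,0,0.05, 0,0,0,0,0,0,0.05]'; python3 p.py .6825 .192 .021 96
python3 - <<'E'
from m import *
s=shot("scene","f")
for d in dice(s): print(*d)
E
```

```text
clock: 17.95
tool_pos: [0.6839, 0.1982, 0.2409]
orientation: [-161.5, 89.6, 22.2]
force: [0.3, 0.2, -0.1]
opening: 0.05
t 17.95 grasp [0.685  0.1987 0.0819] jaw -86.2 F [ 0.3  0.2 -0.1] Mz [-0.15  0.19  0.  ] open 0.05 j [ 32.  31.  -5.   0. -53.  62.] tilt 0.44
rx total (first) -2.2
level ry,rz [-0.42  0.14]
shift tool xyz [0.0608 0.0065 0.0037]
[353.3 322.8] 53 [0.6536 0.1342]
[368.2 324. ] 41 [0.6342 0.161 ]
[366.4 346.7] 125 [0.6822 0.1916]
[382.4 343.9] 35 [0.6542 0.2135]
[402.3 348.4] 64 [0.6352 0.2514]
```

```bash
python3 -m inch '[0.02,0.006,0.003,-2.2,-0.4,0,0.05, 0.02,0,0,0,0,0,0.05, 0.016,0,0,0,0,0,0.05, 0.008,0,0,0,0,0,0.05, 0,0,0,0,0,0,0.01, 0,0,0,0,0,0,0.01, 0,0,0,0,0,0,0.01, 0,0,0,0,0,0,0.01, -0.03,0,0,0,0,0,0.01, -0.03,0,0,0,0,0,0.01, -0.035,0,0,0,0,0,0.01, 0,0,0,0,0,0,0.01]'; python3 p.py .640 -.012 .12
python3 - <<'E'
from m import *
s=shot("scene","f")
crop(s,270,200,430,360,3.5,"pics/g.png")
E
```

```text
clock: 19.5
tool_pos: [0.684, 0.1924, 0.2806]
orientation: [-156.3, 89.3, 29.3]
force: [-0.3, -0.0, -0.6]
opening: 0.0197
t 19.5 grasp [0.6858 0.1935 0.1217] jaw -84.3 F [-0.3 -0.  -0.6] Mz [-0.08  0.12  0.02] open 0.0197 j [ 31.  29.  -3.   0. -57.  64.] tilt 0.75
level ry,rz [-0.69  0.3 ]
shift tool xyz [-0.0002  0.1999  0.0659]
```

View pics/g.png

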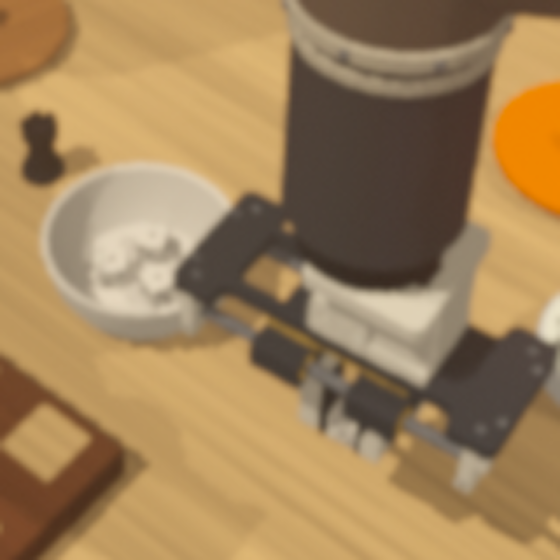

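Run:
```python
from h import *
s=dict(np.load("f_scene.npz"))
for u,v in((112,258),(153,238),(160,276)): print((plane(s,270+u/3.5,200+v/3.5,.026)[:2]-[.6235,-.0225]).round(3))
```

```text
[ 0.011 -0.016]
[-0.021 -0.007]
[0.001 0.019]
```

```bash
python3 -m inch '[0,0,0,-9,-0.6,0.3,0.01, 0,0,0,-8,0,0,0.01, 0,0.042,0.026,0,0,0,0.01, 0,0.042,0.026,0,0,0,0.01, 0,0.042,0.026,0,0,0,0.01, 0,0.042,0.026,0,0,0,0.01, 0,0,0,0,0,0,0.01]'; python3 p.py .6475 -.0125 .057 113
```

```text
clock: 20.42
tool_pos: [0.6502, -0.0084, 0.2715]
orientation: [-3.9, 89.3, -160.6]
force: [0.6, 0.2, -0.5]
opening: 0.02
t 20.43 grasp [ 0.6483 -0.009   0.1125] jaw -66.7 F [ 0.6  0.2 -0.5] Mz [-0.07  0.   -0.01] open 0.02 j [ 16.  25. -12.   0. -54.  97.] tilt 0.71
rx total (first) 0.3
level ry,rz [0.71 0.05]
shift tool xyz [0.0555 0.003  0.0014]
```

```bash
python3 -m inch '[0.018,0.003,0.001,0,0.7,0,0.01, 0.018,0,0,0,0,0,0.01, 0.018,0,0,0,0,0,0.01, 0.004,0,0,0,0,0,0.01, 0,0,0,0,0,0,0.033, 0,0,0,0,0,0,0.033, -0.035,0,0,0,0,0,0.033, -0.035,0,0,0,0,0,0.033, -0.03,0,0,0,0,0,0.05, 0,0.03,0.03,0,0,0,0.05, 0,0.03,0.03,0,0,0,0.05, 0,0.03,0.03,0,0,0,0.05, 0,0.03,0.03,0,0,0,0.05, 0,0,0,0,0,0,0.05]'; python3 p.py
python3 - <<'E'
from m import *
t=shot("scene","g");s=shot("top","g")
a=cv2.resize(s["color"][132:192,262:332,::-1],None,fx=5,fy=5,interpolation=cv2.INTER_CUBIC)
b=cv2.resize(t["color"][240:300,276:346,::-1],None,fx=5,fy=5,interpolation=cv2.INTER_CUBIC)
cv2.imwrite("pics/h.png",np.hstack([a,b]));cv2.imwrite("pics/h_top.png",s["color"][:,:,::-1]);cv2.imwrite("pics/h_scene.png",t["color"][:,:,::-1])
E
```

```text
clock: 22.18
tool_pos: [0.5877, -0.1709, 0.3192]
orientation: [157.3, 89.5, 0.9]
force: [-0.6, 0.4, 1.4]
opening: 0.0499
t 22.18 grasp [ 0.5891 -0.1709  0.1602] jaw -66.4 F [-0.6  0.4  1.4] Mz [-0.09  0.14  0.  ] open 0.0499 j [  2.  18. -14.   0. -57. 112.] tilt 0.49
```

View pics/h.png

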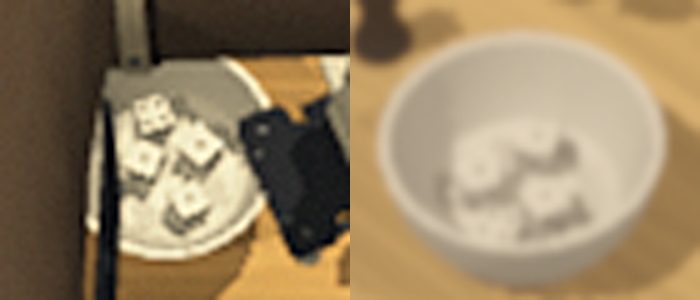

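View pics/h_top.png

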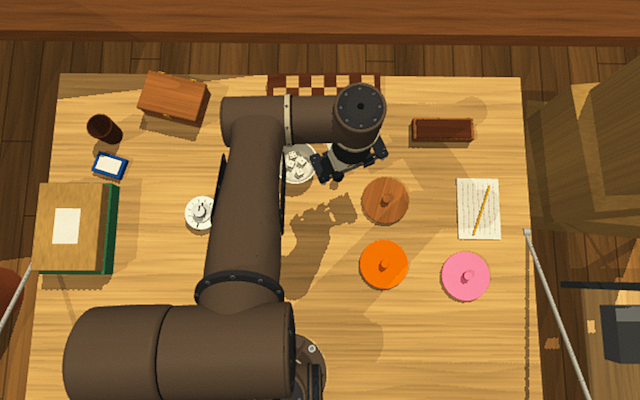

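View pics/h_scene.png

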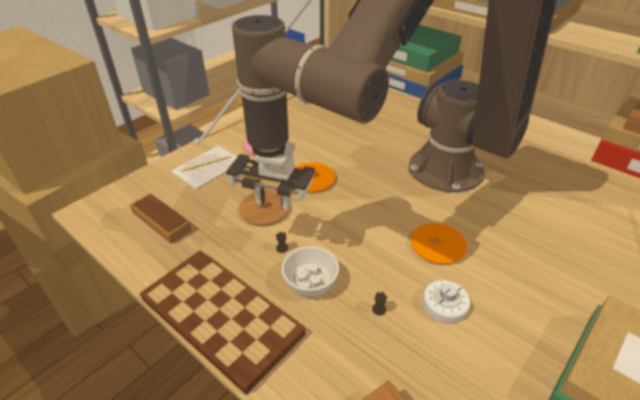

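All four dice lie flat in the bowl, and no others are in view. The oak cover is at (385,200). The candidates were oak (385,200), orange (384,265), orange (238,266) and pink (465,276), and only the oak one is brown wood, as the enlarged crop showed. Next I refit the cover and bowl.

```bash
python3 - <<'E'
from o import *
s=dict(np.load("g_top.npz"))
h=cv2.cvtColor(s["color"],cv2.COLOR_RGB2HSV)
br=((h[...,0]<17)&(h[...,1]>150)&(h[...,2]>90)).astype(np.uint8)
cc=blob(br,375,205);print("cover",ring(s,cc,.015),cc.min(0),cc.max(0))
c=cloud(s);P=c[185:212,372:398];m=(P[...,2]>.027);print("knob top pts",P[m].mean(0),m.sum())
t=dict(np.load("g_scene.npz"));h=cv2.cvtColor(t["color"],cv2.COLOR_RGB2HSV)
w=((h[...,1]<90)&(h[...,2]>110)).astype(np.uint8)
bc=blob(w,311,290);b=bc[bc[:,1]<270];print("bowl",ring(t,b,.055))
u,v=proj(s,np.array([.5137,-.2987,.037]));print(u,v)
E
python3 p.py .514 -.2985 .09 113
```

```text
cover (array([ 0.5131, -0.2989]), np.float64(0.074)) [361. 177.] [409. 224.]
knob top pts [ 0.49321343 -0.27900085  0.15685038] 64
bowl (array([ 0.6243, -0.0217]), np.float64(0.0689))
386.04414946162495 198.5715395047327
t 22.27 grasp [ 0.5902 -0.1691  0.1602] jaw -66.3 F [ 0.5 -0.6  0.8] Mz [-0.08  0.11 -0.01] open 0.0502 j [  2.  18. -14.   0. -57. 111.] tilt 0.52
rx total (first) 0.7
level ry,rz [-0.48 -0.19]
shift tool xyz [0.0695 0.0891 0.1213]
```

```bash
python3 -m inch '[0,0.022,0.03,0.7,-0.5,-0.2,0.06, 0,0.022,0.03,0,0,0,0.06, 0,0.022,0.03,0,0,0,0.06, 0,0.022,0.03,0,0,0,0.06, 0.03,0,0,0,0,0,0.06, 0.03,0,0,0,0,0,0.06, 0,0,0,0,0,0,0.06]'; python3 p.py .5135 -.299 .038 113
python3 - <<'E'
from o import *
s=shot("top","h");t=shot("scene","h")
crop(s,330,150,440,240,6,"pics/i.png");crop(t,215,140,315,240,6,"pics/i2.png")
E
```

```text
clock: 23.15
tool_pos: [0.517, -0.295, 0.2607]
orientation: [143.9, 89.6, -12.6]
force: [0.5, -0.3, 0.0]
opening: 0.0598
t 23.15 grasp [ 0.518  -0.2953  0.1017] jaw -66.5 F [ 0.5 -0.3  0. ] Mz [-0.06  0.18  0.01] open 0.0598 j [-11.  20. -20.   0. -49. 124.] tilt 0.37
rx total (first) 0.5
level ry,rz [-0.3  -0.22]
shift tool xyz [0.0637 0.0014 0.006 ]
```

View pics/i2.png

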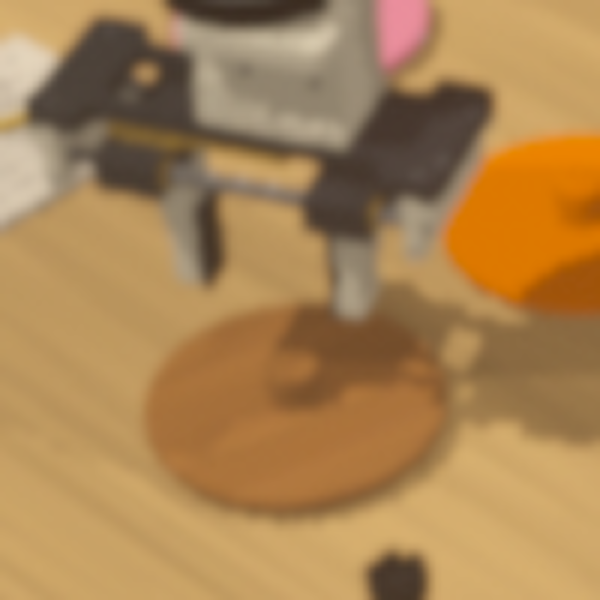

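The fingers straddle the oak knob. I'll lower and grip.

```bash
python3 -m inch '[0.02,0.001,0.006,0.5,-0.3,-0.2,0.06, 0.02,0,0,0,0,0,0.06, 0.015,0,0,0,0,0,0.06, 0.007,0,0,0,0,0,0.06, 0,0,0,0,0,0,0.06]'; python3 p.py .5135 -.299 .037 113
```

```text
clock: 23.88
tool_pos: [0.5152, -0.2984, 0.2018]
orientation: [137.6, 89.4, -19.2]
force: [0.0, 0.0, 0.8]
opening: 0.0602
t 23.88 grasp [ 0.5167 -0.299   0.0428] jaw -66.9 F [0.  0.  0.8] Mz [-0.11  0.18 -0.02] open 0.0602 j [-11.  25. -23.   0. -41. 124.] tilt 0.57
rx total (first) 0.1
level ry,rz [-0.42 -0.38]
shift tool xyz [ 0.0058 -0.0012  0.003 ]
```

```bash
python3 -m inch '[0.005,-0.001,0.003,0,-0.4,-0.4,0.06, 0.001,0,0,0,0,0,0.06, 0,0,0,0,0,0,0.06]'; python3 p.py .5135 -.299 .037 113
```

```text
clock: 24.25
tool_pos: [0.5123, -0.2989, 0.1965]
orientation: [163.0, 89.9, 6.2]
force: [-0.2, -0.2, 1.0]
opening: 0.0598
t 24.25 grasp [ 0.5125 -0.2989  0.0375] jaw -66.9 F [-0.2 -0.2  1. ] Mz [-0.15  0.14 -0.03] open 0.0598 j [-11.  25. -24.  -0. -41. 125.] tilt 0.07
rx total (first) 0.1
level ry,rz [-0.07 -0.02]
shift tool xyz [ 0.0005  0.0005 -0.0009]
```

```bash
python3 -m inch '[0,0,0,0,0,0,0.01, 0,0,0,0,0,0,0.01, 0,0,0,0,0,0,0.01, 0,0,0,0,0,0,0.01, 0,0,0,0,0,0,0.01, -0.02,0,0,0,0,0,0.01, -0.03,0,0,0,0,0,0.01, -0.03,0,0,0,0,0,0.01, -0.03,0,0,0,0,0,0.01, -0.03,0,0,0,0,0,0.01, 0,0,0,0,0,0,0.01]'; python3 p.py .6235 -.0225 .16 113
python3 - <<'E'
from o import *
s=shot("top","i");t=shot("scene","i")
crop(t,215,100,345,240,4,"pics/j2.png")
E
```

```text
clock: 25.62
tool_pos: [0.5114, -0.2987, 0.3396]
orientation: [-62.1, 89.9, 141.0]
force: [0.0, -0.0, -1.4]
opening: 0.0251
t 25.62 grasp [ 0.5112 -0.2985  0.1806] jaw -66.9 F [ 0.  -0.  -1.4] Mz [-0.14  0.08  0.04] open 0.0251 j [-11.  16. -15.  -0. -59. 125.] tilt 0.13
rx total (first) 0.1
level ry,rz [0.06 0.11]
shift tool xyz [ 0.0208 -0.2101 -0.2113]
```

View pics/j2.png

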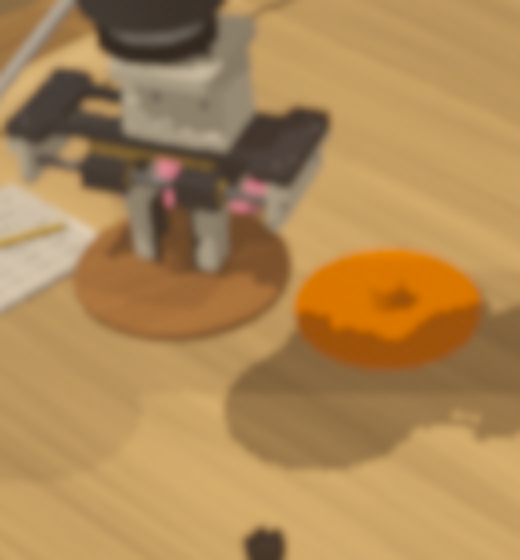

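```bash
python3 -m inch '[0,-0.03,-0.03,0,0,0,0.01, 0,-0.03,-0.03,0,0,0,0.01, 0,-0.03,-0.03,0,0,0,0.01, 0,-0.03,-0.03,0,0,0,0.01, 0,-0.03,-0.03,0,0,0,0.01, 0,-0.03,-0.03,0,0,0,0.01, 0,-0.03,-0.03,0,0,0,0.01, 0,0,0,0,0,0,0.01, 0,0,0,0,0,0,0.01]'; python3 p.py .6228 -.0228 .120 113
```

```text
clock: 26.85
tool_pos: [0.6213, -0.0146, 0.3215]
orientation: [-28.3, 88.3, 174.5]
force: [0.1, -0.2, -1.9]
opening: 0.025
t 26.85 grasp [ 0.6167 -0.0141  0.1625] jaw -67.1 F [ 0.1 -0.2 -1.9] Mz [-0.13  0.04  0.02] open 0.025 j [ 16.  20. -12.  -1. -60.  97.] tilt 1.66
rx total (first) -0.1
level ry,rz [1.46 0.79]
shift tool xyz [ 0.0423  0.0109 -0.0033]
```

```bash
python3 -m inch '[0.01,0.01,-0.003,0,1.4,0.8,0.01, 0.015,0,0,0,0,0,0.01, 0.015,0,0,0,0,0,0.01, 0,0,0,0,0,0,0.01, 0,0,0,0,0,0,0.01]'; python3 p.py .6228 -.0228 .092 113
```

```text
clock: 27.48
tool_pos: [0.6258, -0.0254, 0.2772]
orientation: [-9.5, 89.7, -166.9]
force: [0.1, -0.1, -1.4]
opening: 0.0251
t 27.48 grasp [ 0.6249 -0.0256  0.1182] jaw -67.3 F [ 0.1 -0.1 -1.4] Mz [-0.12  0.05  0.01] open 0.0251 j [ 16.  22. -15.  -0. -53.  97.] tilt 0.33
rx total (first) -0.3
level ry,rz [0.33 0.06]
shift tool xyz [ 0.0262 -0.0034  0.0007]
```

```bash
python3 -m inch '[0.008,-0.003,0,0,0.3,0,0.01, 0.008,0,0,0,0,0,0.01, 0.006,0,0,0,0,0,0.01, 0,0,0,0,0,0,0.01]'; python3 p.py .6228 -.0228 .085 113;python3 - <<'E'
from o import *
s=shot("top","j");t=shot("scene","j")
a=cv2.resize(s["color"][120:200,250:340,::-1],None,fx=4.4,fy=4.4,interpolation=cv2.INTER_CUBIC)
b=cv2.resize(t["color"][225:305,266:356,::-1],None,fx=4.4,fy=4.4,interpolation=cv2.INTER_CUBIC)
cv2.imwrite("pics/k.png",np.hstack([a,b]))
h=cv2.cvtColor(t["color"],cv2.COLOR_RGB2HSV)
br=((h[...,0]<18)&(h[...,1]>135)&(h[...,2]>90)).astype(np.uint8)
cc=blob(br,311,275);print(cc.min(0),cc.max(0));b=cc[cc[:,1]>268];print("cover scene lower arc",ring(t,b,.069))
E
```

```text
clock: 27.98
tool_pos: [0.6246, -0.0221, 0.2545]
orientation: [-142.0, 89.9, 60.7]
force: [-0.7, 0.6, -1.0]
opening: 0.025
t 27.98 grasp [ 0.6247 -0.0219  0.0955] jaw -67.3 F [-0.7  0.6 -1. ] Mz [-0.07  0.1   0.06] open 0.025 j [ 16.  23. -16.  -0. -50.  97.] tilt 0.08
rx total (first) -0.3
level ry,rz [-0.06  0.05]
shift tool xyz [0.0105 0.0001 0.0022]
[277. 248.] [340. 288.]
cover scene lower arc (array([ 0.6246, -0.0252]), np.float64(0.0761))
```

View pics/k.png

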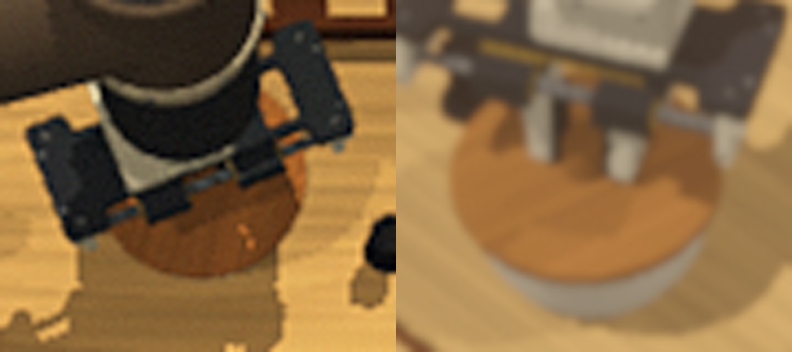

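```bash
python3 -m inch '[0.004,0,0.001,0,0,0,0.01, 0.004,0,0,0,0,0,0.01, 0.003,0,0,0,0,0,0.01, 0.001,0,0,0,0,0,0.01]'; python3 p.py .6228 -.0228 .085 113
```

```text
clock: 28.58
tool_pos: [0.6242, -0.0224, 0.2451]
orientation: [174.7, 89.8, 17.4]
force: [-5.0, 1.9, 11.2]
opening: 0.0253
t 28.57 grasp [ 0.6247 -0.0222  0.0861] jaw -67.3 F [-5.   1.9 11.2] Mz [0.53 2.19 0.01] open 0.0253 j [ 16.  24. -17.  -0. -49.  97.] tilt 0.21
rx total (first) -0.3
level ry,rz [-0.21 -0.02]
shift tool xyz [ 0.0011 -0.0002  0.002 ]
```

```bash
python3 -m inch '[-0.001,0,0.002,0,-0.2,0,0.01, 0,0,0,0,0,0,0.01]'; python3 p.py .6228 -.0228 .085 113
python3 - <<'E'
from o import *
t=shot("scene","k");crop(t,256,225,366,315,6,"pics/l.png")
E
```

```text
clock: 28.82
tool_pos: [0.6222, -0.0231, 0.2462]
orientation: [142.2, 90.0, -15.1]
force: [0.8, -0.5, -1.5]
opening: 0.0251
t 28.82 grasp [ 0.6223 -0.0231  0.0872] jaw -67.2 F [ 0.8 -0.5 -1.5] Mz [-0.11  0.1   0.  ] open 0.0251 j [ 16.  24. -17.   0. -49.  97.] tilt 0.03
rx total (first) -0.2
level ry,rz [-0.02 -0.02]
shift tool xyz [ 0.0022 -0.0001 -0.0006]
```

View pics/l.png

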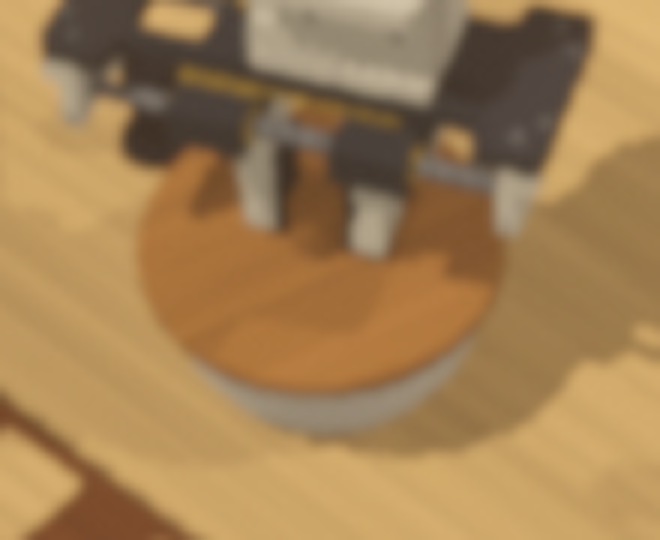

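```bash
python3 -m inch '[0.002,0,0,0,0,0,0.01, 0.001,0,0,0,0,0,0.01]'; python3 p.py .6228 -.0228 .085 113
```

```text
clock: 29.12
tool_pos: [0.6224, -0.0231, 0.245]
orientation: [127.1, 89.9, -30.1]
force: [-4.9, 1.0, 11.1]
opening: 0.0253
t 29.12 grasp [ 0.6226 -0.0232  0.086 ] jaw -67.2 F [-4.9  1.  11.1] Mz [ 0.58  2.15 -0.01] open 0.0253 j [ 16.  24. -17.   0. -49.  97.] tilt 0.07
rx total (first) -0.2
level ry,rz [-0.04 -0.06]
shift tool xyz [ 0.001  -0.0002 -0.0003]
```

```bash
python3 -m inch '[-0.0005,0,0,0,0,0,0.06, 0,0,0,0,0,0,0.06, 0,0,0,0,0,0,0.06, 0,0,0,0,0,0,0.06]'; python3 p.py; python3 -m inch '[-0.03,0,0,0,0,0,0.06, -0.04,0,0,0,0,0,0.06, -0.04,0,0,0,0,0,0.06, 0,0.04,-0.04,0,0,0,0.06, 0,0.04,-0.04,0,0,0,0.06, 0,0.04,-0.04,0,0,0,0.06, 0,0,0,0,0,0,0.06]'
python3 - <<'E'
from o import *
s=shot("top","l");t=shot("scene","l")
a=cv2.resize(s["color"][120:200,250:340,::-1],None,fx=4.4,fy=4.4,interpolation=cv2.INTER_CUBIC)
b=cv2.resize(t["color"][225:305,266:356,::-1],None,fx=4.4,fy=4.4,interpolation=cv2.INTER_CUBIC)
cv2.imwrite("pics/m.png",np.hstack([a,b]))
for n,x in(("top",s),("scene",t)):
    P=cloud(x).reshape(-1,3);r=np.hypot(P[:,0]-.623,P[:,1]+.0227);m=(r<.066)&(r>.022)&(P[:,2]>.05)&(P[:,2]<.08)
    if m.sum()>20:
        Q=P[m];c=np.linalg.lstsq(np.c_[Q[:,:2]-[.623,-.0227],np.ones(len(Q))],Q[:,2],rcond=None)[0];print(n,m.sum(),"slopes deg",np.degrees(c[:2]),"z",c[2])
E
python3 p.py
```

```text
clock: 29.62
tool_pos: [0.6227, -0.023, 0.2452]
orientation: [134.0, 89.9, -23.2]
force: [0.5, 0.3, 0.6]
opening: 0.0577
t 29.62 grasp [ 0.623  -0.0232  0.0862] jaw -67.2 F [0.5 0.3 0.6] Mz [-0.1   0.15 -0.03] open 0.0577 j [ 16.  24. -17.   0. -49.  97.] tilt 0.1
clock: 30.5
tool_pos: [0.7838, -0.0886, 0.3576]
orientation: [85.7, 89.9, -71.4]
force: [-0.5, 0.6, -0.4]
opening: 0.0602
top 1303 slopes deg [-0.03218429  0.03289353] z 0.06195084122512706
scene 1634 slopes deg [0.02098101 0.00420185] z 0.06339707496790403
t 30.6 grasp [ 0.7819 -0.0873  0.2005] jaw -67.0 F [-1.6  0.5  0.1] Mz [-0.14  0.15  0.02] open 0.0604 j [  8.  32.  14.   0. -71. 105.] tilt 0.09
```

View pics/m.png

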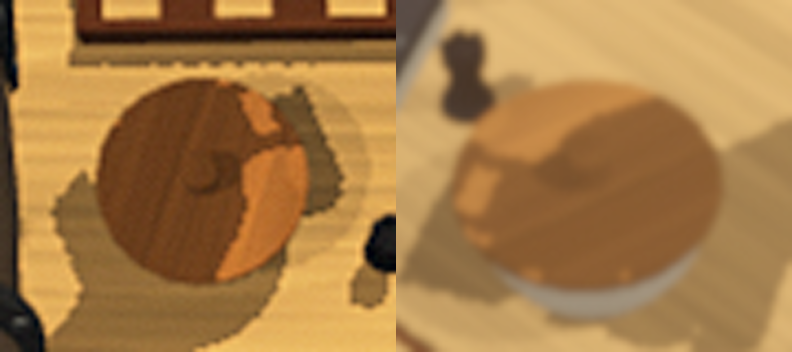

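The cover is seated: its top is at about 0.063 m and the tilt is under 0.1°. Next is the dial.

```bash
python3 p.py .4694 .2576 .14
python3 - <<'E'
from o import *
s=dict(np.load("l_scene.npz"));crop(s,400,265,490,335,7,"pics/n.png")
h=cv2.cvtColor(s["color"],cv2.COLOR_RGB2HSV);w=((h[...,1]<75)&(h[...,2]>150)).astype(np.uint8)
dc=blob(w,430,300);print(dc.min(0),dc.max(0))
b=dc[dc[:,1]<300];print(ring(s,b,.03))
E
```

```text
t 30.6 grasp [ 0.7819 -0.0873  0.2005] jaw -67.0 F [-1.6  0.5  0.1] Mz [-0.14  0.15  0.02] open 0.0604 j [  8.  32.  14.   0. -71. 105.] tilt 0.09
level ry,rz [-0.06 -0.07]
shift tool xyz [ 0.0598 -0.4396  0.1532]
[423. 280.] [469. 322.]
(array([0.4724, 0.2608]), np.float64(0.0518))
```

View pics/n.png

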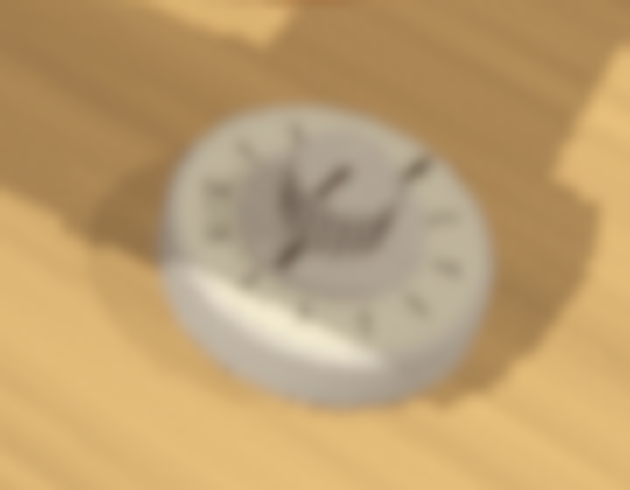

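```bash
python3 - <<'E'
from o import *
s=dict(np.load("a_top.npz"));print(plane(s,175+240.5/10-.5,185+263.5/10-.5,.061))
t=dict(np.load("l_scene.npz"));
for u,v in((343,178),): print(plane(t,400+(u+.5)/7-.5,265+(v+.5)/7-.5,.061))
c=cloud(s);P=c[195:232,182:222].reshape(-1,3);m=(P[:,2]>.053)&(P[:,2]<.07);print("top depth barrel",P[m].mean(0),m.sum(),P[m].min(0),P[m].max(0))
c=cloud(t);P=c[270:325,415:480].reshape(-1,3);m=(P[:,2]>.054)&(P[:,2]<.07);print("scene depth barrel",P[m].mean(0),m.sum(),P[m].min(0),P[m].max(0))
E
python3 -m inch '[0,-0.04,0.014,9,0,0,0.06, 0,0,0,9,0,0,0.06, 0,0,0,9,0,0,0.06, 0,0,0,9,0,0,0.06, 0,0,0,9,0,0,0.06, 0,0,0,9,0,0,0.06, 0,0,0,9,0,0,0.06, 0,0,0,9,0,0,0.06, 0,0,0,9,0,0,0.06, 0,0,0,9,0,0,0.06, 0,0,0,0,0,0,0.06]'; python3 p.py .4705 .259 .14
```

```text
[0.46900627 0.25813541 0.061     ]
[0.47464393 0.26124581 0.061     ]
top depth barrel [0.47074891 0.25924926 0.05947116] 111 [0.45389064 0.24301345 0.0534299 ] [0.48700803 0.27498284 0.06554905]
scene depth barrel [0.47443241 0.26245196 0.06052988] 176 [0.45534203 0.24553135 0.05417344] [0.49140533 0.27942332 0.06564368]
clock: 31.98
tool_pos: [0.7393, -0.0476, 0.371]
orientation: [-97.8, 89.4, 12.8]
force: [0.2, -0.8, -0.2]
opening: 0.0599
t 31.98 grasp [ 0.741  -0.0472  0.212 ] jaw -159.3 F [ 0.2 -0.8 -0.2] Mz [ 0.03  0.17 -0.03] open 0.0599 j [ 11.  28.   7.  -0. -69.   9.] tilt 0.64
level ry,rz [-0.09  0.64]
shift tool xyz [0.0698 0.1459 0.382 ]
```

```bash
python3 -m inch '[0,0.015,0.038,0,0,0.6,0.06, 0,0.015,0.038,0,0,0,0.06, 0,0.015,0.038,0,0,0,0.06, 0,0.015,0.038,0,0,0,0.06, 0,0.015,0.038,0,0,0,0.06, 0,0.015,0.038,0,0,0,0.06, 0,0.015,0.038,0,0,0,0.06, 0,0.015,0.038,0,0,0,0.06, 0,0.015,0.038,0,0,0,0.06, 0,0.015,0.038,0,0,0,0.06, 0,0,0,10,0,0,0.06, 0,0,0,10,0,0,0.06, 0,0,0,10,0,0,0.06, 0,0,0,10,0,0,0.06, 0,0,0,10,0,0,0.06, 0,0,0,0,0,0,0.06]'; python3 p.py .4715 .26 .12 147
```

```text
clock: 33.98
tool_pos: [0.4373, 0.2562, 0.378]
orientation: [-24.1, 89.0, 39.6]
force: [0.0, -0.3, -0.4]
opening: 0.0601
t 33.98 grasp [0.4393 0.2579 0.2191] jaw 153.7 F [ 0.  -0.3 -0.4] Mz [ 0.01  0.1  -0.01] open 0.0601 j [ 53.   5. -23.   0. -61. -79.] tilt 0.96
rx total (first) 6.7
level ry,rz [0.87 0.39]
shift tool xyz [ 0.0995 -0.0251  0.0178]
```

```bash
python3 -m inch '[0.01,-0.01,0.01,6.7,0.8,0.4,0.06, 0.03,-0.015,0.008,0,0,0,0.06, 0.03,0,0,0,0,0,0.06, 0.03,0,0,0,0,0,0.06, 0,0,0,0,0,0,0.06]'; python3 p.py .4715 .26 .07 147
python3 - <<'E'
from o import *
t=shot("scene","m");crop(t,390,215,500,335,5,"pics/o.png")
t=shot("top","m");crop(t,160,170,250,260,6,"pics/o2.png")
E
```

```text
clock: 34.6
tool_pos: [0.4674, 0.2594, 0.2785]
orientation: [1.0, 89.6, 59.9]
force: [0.3, -0.7, 0.8]
opening: 0.0602
t 34.6 grasp [0.468  0.2604 0.1195] jaw 148.9 F [ 0.3 -0.7  0.8] Mz [0.05 0.01 0.02] open 0.0602 j [ 50.  14. -27.  -0. -49. -81.] tilt 0.4
rx total (first) 1.9
level ry,rz [ 0.4  -0.01]
shift tool xyz [ 0.0495 -0.0032  0.0012]
```

View pics/o.png

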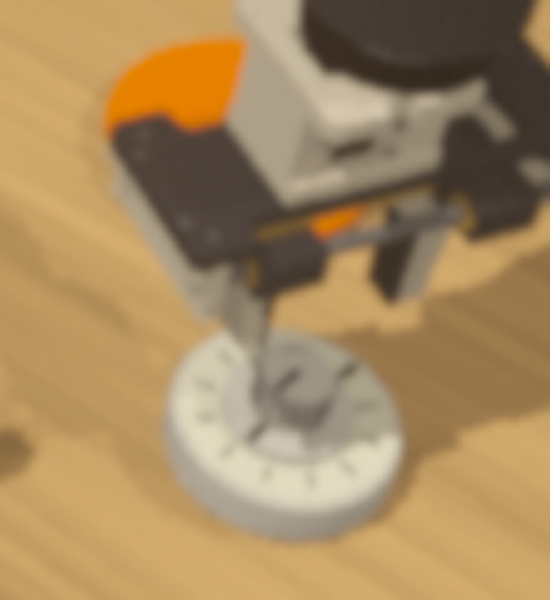

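View pics/o2.png

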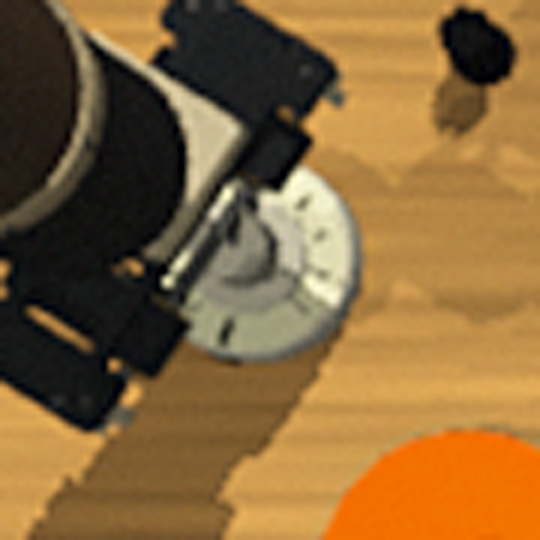

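```bash
python3 -m inch '[0.018,-0.003,0.001,2,0.4,0,0.06, 0.018,0,0,0,0,0,0.06, 0.012,0,0,0,0,0,0.06, 0,0,0,0,0,0,0.045, 0,0,0,0,0,0,0.045]'; python3 p.py .4715 .26 .058 147
python3 - <<'E'
from o import *
t=shot("scene","n");crop(t,410,245,490,335,6,"pics/p.png")
t=shot("top","n");crop(t,170,180,240,250,7,"pics/p2.png")
E
```

```text
clock: 35.33
tool_pos: [0.473, 0.2612, 0.235]
orientation: [-13.1, 89.3, 43.7]
force: [-0.1, 0.4, 0.4]
opening: 0.047
t 35.33 grasp [0.4744 0.2625 0.076 ] jaw 146.8 F [-0.1  0.4  0.4] Mz [-0.07  0.15  0.05] open 0.047 j [ 50.  18. -29.   0. -43. -83.] tilt 0.66
rx total (first) -0.2
level ry,rz [0.65 0.15]
shift tool xyz [ 0.0179  0.0011 -0.0038]
```

View pics/p.png

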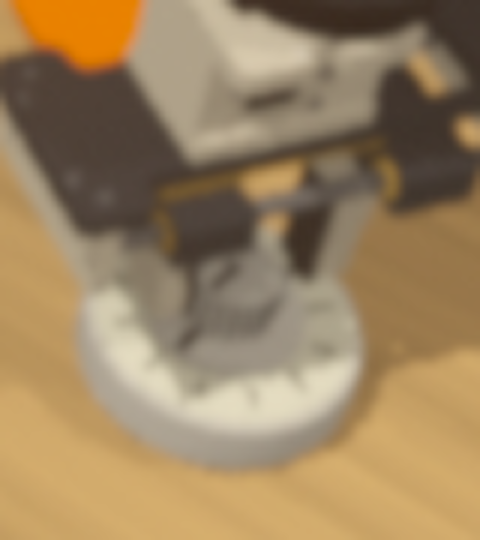

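View pics/p2.png

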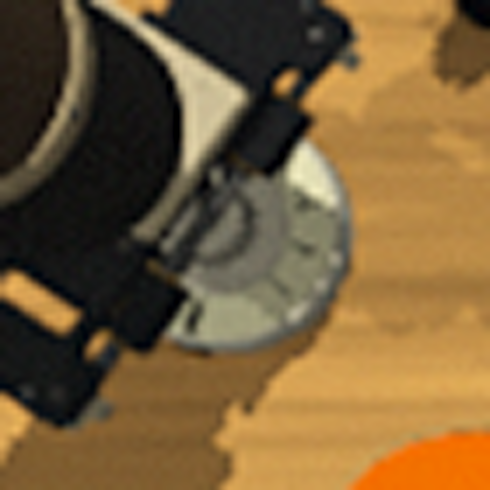

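```bash
python3 -m inch '[0.008,0.001,-0.004,0,0.6,0.1,0.045, 0.008,0,0,0,0,0,0.045, 0,0,0,0,0,0,0.042, 0,0,0,0,0,0,0.040]'; python3 p.py .4715 .26 .058 147; python3 -m inch '[0,0,0,0,0,0,0.038]';python3 p.py; python3 -m inch '[0,0,0,0,0,0,0.036]';python3 p.py .4715 .26 .058 147
```

```text
clock: 35.92
tool_pos: [0.4698, 0.2583, 0.2184]
orientation: [-37.2, 89.9, 19.6]
force: [0.3, -0.1, -0.3]
opening: 0.0406
t 35.92 grasp [0.47   0.2584 0.0594] jaw 146.8 F [ 0.3 -0.1 -0.3] Mz [ 0.06  0.05 -0.02] open 0.0406 j [ 50.  19. -30.   0. -41. -83.] tilt 0.08
rx total (first) -0.2
level ry,rz [0.06 0.05]
shift tool xyz [ 0.0014 -0.0003  0.0022]
clock: 36.05
tool_pos: [0.4699, 0.2583, 0.2184]
orientation: [-38.7, 89.9, 18.1]
force: [-0.0, 0.1, -0.5]
opening: 0.0385
t 36.05 grasp [0.4701 0.2584 0.0594] jaw 146.9 F [-0.   0.1 -0.5] Mz [ 0.02 -0.02 -0.02] open 0.0385 j [ 50.  19. -30.   0. -41. -83.] tilt 0.08
clock: 36.17
tool_pos: [0.47, 0.2584, 0.2185]
orientation: [-34.4, 89.9, 22.5]
force: [-0.7, 0.2, 0.0]
opening: 0.0362
t 36.17 grasp [0.4702 0.2585 0.0595] jaw 146.9 F [-0.7  0.2  0. ] Mz [ 0.03  0.09 -0.01] open 0.0362 j [ 50.  19. -30.   0. -41. -83.] tilt 0.1
rx total (first) -0.1
level ry,rz [0.08 0.05]
shift tool xyz [ 0.0016 -0.0003  0.002 ]
```

```bash
python3 -m inch '[0,0,0,0,0,0,0.045, 0,0,0,0,0,0,0.045, 0,0,0.001,-10,0,0,0.045, 0,0,0,-10,0,0,0.045, 0,0,0,-10,0,0,0.045, 0,0,0,-10,0,0,0.045, 0,0,0,-10,0,0,0.045, 0,0,0,-10,0,0,0.045, 0,0,0,-10,0,0,0.045, 0,0,0,-10,0,0,0.045, 0,0,0,-10,0,0,0.045, 0,0,0,0,0,0,0.045]'; python3 p.py .4705 .259 .0595
```

```text
clock: 37.67
tool_pos: [0.4706, 0.2594, 0.2192]
orientation: [-115.5, 89.8, 34.2]
force: [0.5, -0.1, -0.9]
opening: 0.0447
t 37.67 grasp [0.471  0.2596 0.0602] jaw -120.3 F [ 0.5 -0.1 -0.9] Mz [-0.09  0.18 -0.  ] open 0.0447 j [ 50.  19. -30.   0. -41.  10.] tilt 0.17
level ry,rz [-0.07  0.15]
shift tool xyz [0.0007 0.0008 0.0001]
```

```bash
for k in 1; do python3 -m inch '[0,0,0,0,0,0,0.041, 0,0,0,0,0,0,0.039]'; python3 p.py; python3 -m inch '[0,0,0,0,0,0,0.037]'; python3 p.py;  python3 -m inch '[0,0,0,0,0,0,0.0355]'; python3 p.py; done
```

```text
clock: 37.92
tool_pos: [0.4706, 0.2594, 0.2193]
orientation: [-115.1, 89.8, 34.2]
force: [-0.0, -1.5, -0.1]
opening: 0.0399
t 37.92 grasp [0.471  0.2596 0.0603] jaw -120.7 F [-0.  -1.5 -0.1] Mz [-0.06  0.16 -0.01] open 0.0399 j [ 50.  19. -30.   0. -41.   9.] tilt 0.17
clock: 38.05
tool_pos: [0.4706, 0.2593, 0.2193]
orientation: [-115.2, 89.8, 34.1]
force: [0.2, -0.4, 0.6]
opening: 0.0376
t 38.05 grasp [0.471  0.2596 0.0603] jaw -120.7 F [ 0.2 -0.4  0.6] Mz [-0.07  0.15 -0.05] open 0.0376 j [ 50.  19. -30.   0. -41.   9.] tilt 0.17
clock: 38.17
tool_pos: [0.4708, 0.2596, 0.2194]
orientation: [-111.4, 89.8, 37.8]
force: [0.4, 1.7, -0.7]
opening: 0.0359
t 38.17 grasp [0.4713 0.26   0.0604] jaw -120.8 F [ 0.4  1.7 -0.7] Mz [ 0.51 -0.09 -0.  ] open 0.0359 j [ 50.  19. -30.   0. -41.   9.] tilt 0.23
```

```bash
python3 -m inch '[0,0,0,0,0,0,0.045, 0,0,0,0,0,0,0.045, 0,-0.001,0,10,0,0,0.045, 0,0,0,10,0,0,0.045, 0,0,0,10,0,0,0.045, 0,0,0,10,0,0,0.045, 0,0,0,10,0,0,0.045, 0,0,0,10,0,0,0.045, 0,0,0,10,0,0,0.045, 0,0,0,10,0,0,0.045, 0,0,0,10,0,0,0.045, 0,0,0,0,0,0,0.045]'; python3 p.py .4715 .2605 .0595 147
```

```text
clock: 39.67
tool_pos: [0.4705, 0.2591, 0.2188]
orientation: [-115.7, 90.0, -59.4]
force: [0.5, 0.3, -0.3]
opening: 0.0448
t 39.67 grasp [0.4706 0.259  0.0598] jaw 146.2 F [ 0.5  0.3 -0.3] Mz [ 0.06  0.03 -0.06] open 0.0448 j [ 50.  19. -30.   0. -41. -84.] tilt 0.05
rx total (first) -0.8
level ry,rz [-0.02  0.04]
shift tool xyz [0.0003 0.0001 0.0017]
```

```bash
python3 -m inch '[0.002,0,0.0015,0,0,0,0.045, 0,0,0,0,0,0,0.04, 0,0,0,0,0,0,0.02, 0,0,0,0,0,0,0.02, 0,0,0,0,0,0,0.02]'; python3 p.py .4715 .2605 .0595; python3 -m inch '[0.001,0,0,0,0,0,0.02]'; python3 p.py; python3 -m inch '[0.002,0,0,0,0,0,0.02]'; python3 p.py
```

```text
clock: 40.3
tool_pos: [0.4712, 0.2605, 0.2166]
orientation: [-145.7, 90.0, -89.0]
force: [-0.2, 0.3, -0.3]
opening: 0.0333
t 40.3 grasp [0.4712 0.2604 0.0576] jaw 146.7 F [-0.2  0.3 -0.3] Mz [ 0.1   0.16 -0.03] open 0.0333 j [ 50.  19. -30.   0. -41. -83.] tilt 0.04
level ry,rz [-0.04  0.02]
shift tool xyz [-0.0019 -0.0001  0.0003]
clock: 40.42
tool_pos: [0.4713, 0.2605, 0.2164]
orientation: [-125.3, 89.9, -68.5]
force: [-5.7, -0.5, 17.2]
opening: 0.0329
t 40.42 grasp [0.4713 0.2604 0.0574] jaw 146.8 F [-5.7 -0.5 17.2] Mz [-0.41  2.44 -0.06] open 0.0329 j [ 50.  19. -30.   0. -41. -83.] tilt 0.05
clock: 40.55
tool_pos: [0.4713, 0.2606, 0.2162]
orientation: [-95.4, 89.9, -38.6]
force: [-12.3, -1.9, 31.6]
opening: 0.0333
t 40.55 grasp [0.4714 0.2605 0.0572] jaw 146.8 F [-12.3  -1.9  31.6] Mz [-0.91  4.45 -0.1 ] open 0.0333 j [ 50.  19. -30.   0. -41. -83.] tilt 0.07
```

```bash
python3 -m inch '[0.001,0,0,0,0,0,0.02]'; python3 p.py; python3 -m inch '[0.001,0,0,-5,0,0,0.02, 0.001,0,0,-5,0,0,0.02]'; python3 p.py .4714 .2605 .057
```

```text
clock: 40.67
tool_pos: [0.4711, 0.2605, 0.2165]
orientation: [-83.4, 89.9, -26.5]
force: [-3.7, -0.7, 8.3]
opening: 0.0335
t 40.67 grasp [0.4713 0.2604 0.0575] jaw 146.8 F [-3.7 -0.7  8.3] Mz [-0.25  1.68 -0.09] open 0.0335 j [ 50.  19. -30.   0. -41. -83.] tilt 0.08
clock: 40.92
tool_pos: [0.4716, 0.2607, 0.2165]
orientation: [-51.6, 89.8, 15.5]
force: [-0.6, -0.5, 8.2]
opening: 0.0331
t 40.92 grasp [0.4722 0.2609 0.0575] jaw 157.1 F [-0.6 -0.5  8.2] Mz [-0.21  0.54 -0.25] open 0.0331 j [ 50.  19. -30.   0. -41. -73.] tilt 0.21
level ry,rz [0.13 0.17]
shift tool xyz [ 0.0005  0.0006 -0.0006]
```

```bash
python3 -m inch '[0.0015,0,0,0,0,0,0.02]'; python3 p.py; python3 -m inch '[0.0015,0,0,0,0,0,0.02]'; python3 p.py .4714 .2605 .057
python3 - <<'E'
from o import *
t=shot("scene","q");crop(t,410,245,490,335,6,"pics/q.png")
t=shot("top","q");crop(t,170,180,240,250,7,"pics/q2.png")
E
```

```text
clock: 41.05
tool_pos: [0.4717, 0.2607, 0.2163]
orientation: [-51.1, 89.7, 16.1]
force: [-8.5, -1.3, 20.7]
opening: 0.0334
t 41.05 grasp [0.4724 0.2609 0.0573] jaw 157.2 F [-8.5 -1.3 20.7] Mz [-0.55  3.38 -0.  ] open 0.0334 j [ 50.  19. -30.   0. -41. -73.] tilt 0.25
clock: 41.18
tool_pos: [0.4716, 0.2607, 0.2163]
orientation: [-51.4, 89.7, 15.9]
force: [-8.7, -1.5, 19.5]
opening: 0.0337
t 41.17 grasp [0.4723 0.2609 0.0573] jaw 157.3 F [-8.7 -1.5 19.5] Mz [-0.53  3.22 -0.01] open 0.0337 j [ 50.  19. -30.   0. -41. -73.] tilt 0.28
level ry,rz [0.17 0.22]
shift tool xyz [ 0.0003  0.0007 -0.0007]
```

View pics/q2.png

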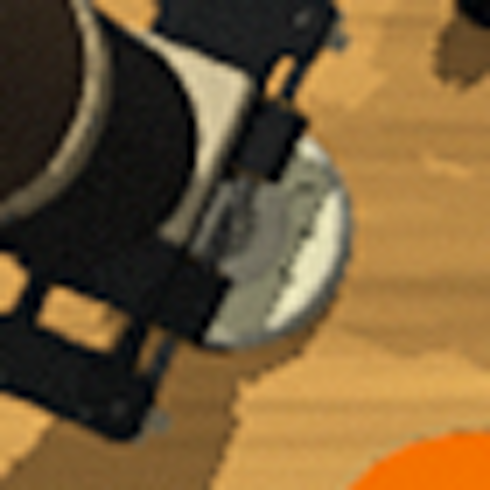

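View pics/q.png

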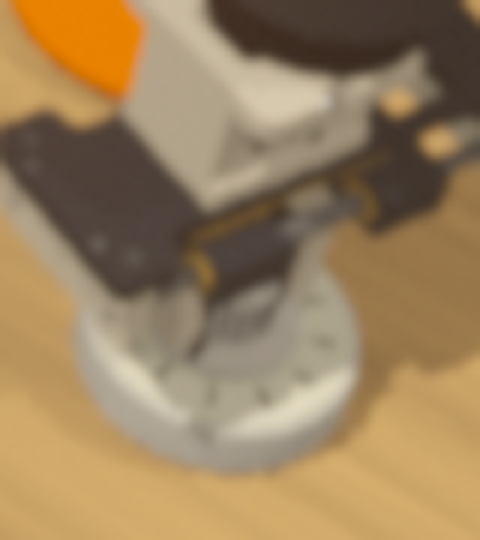

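```bash
cat > pol.py <<'E'
from o import *
def polar(s,c,r0=.033,r1=.050,z=.03):
    th=np.radians(np.arange(-180,180,.5));r=np.linspace(r0,r1,18)
    T,Rr=np.meshgrid(th,r);P=np.stack([c[0]+Rr*np.cos(T),c[1]+Rr*np.sin(T),np.full_like(T,z)],-1)
    u,v=proj(s,P);return cv2.remap(s["color"][...,::-1].copy(),u.astype(np.float32),v.astype(np.float32),cv2.INTER_CUBIC)
E
python3 - <<'E'
from pol import *
c=(.4724,.2608);im=[]
for f in("a_scene","l_scene","m_scene","n_scene","q_scene"):
    p=polar(dict(np.load(f+".npz")),c);im.append(cv2.resize(p,(780,80)));im.append(np.zeros((4,780,3),np.uint8))
cv2.imwrite("pics/r.png",np.vstack(im))
E
```

```text
(no output)
```

View pics/r.png

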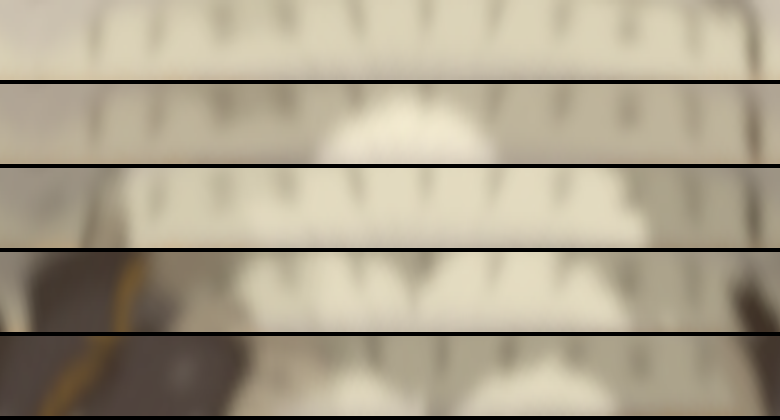

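Run:
```python
from pol import *
im=[]
for f in("l_scene","n_scene","q_scene"):
    s=dict(np.load(f+".npz"))
    x,y=np.meshgrid(np.linspace(-.06,.06,250),np.linspace(-.06,.06,250))
    P=np.stack([.4724+y*-1,.2608-x,np.full_like(x,.03)],-1)  # up=+x, left=+y
    u,v=proj(s,P);im.append(cv2.remap(s["color"][...,::-1].copy(),u.astype(np.float32),v.astype(np.float32),cv2.INTER_CUBIC))
cv2.imwrite("pics/s.png",np.hstack(im))
# edge columns: table/case bottom boundary in scene rows
for f in("l_scene","n_scene","q_scene"):
    s=dict(np.load(f+".npz"));h=cv2.cvtColor(s["color"],cv2.COLOR_RGB2HSV)[...,1].astype(float);o=[]
    for u in range(430,466,5):
        col=h[305:332,u];g=np.diff(cv2.GaussianBlur(col[:,None],(1,3),0)[:,0]);k=g.argmax();w=g[max(k-1,0):k+2];o.append(round(305+k+.5+((w*np.arange(len(w))).sum()/w.sum()-1),1))
    r=[]
    print(f,o)
```

```text
l_scene [np.float64(315.6), np.float64(319.3), np.float64(321.4), np.float64(322.4), np.float64(322.5), np.float64(322.3), np.float64(320.3), np.float64(316.6)]
n_scene [np.float64(315.6), np.float64(319.4), np.float64(321.4), np.float64(322.4), np.float64(322.5), np.float64(321.7), np.float64(319.6), np.float64(316.5)]
q_scene [np.float64(316.5), np.float64(319.6), np.float64(321.6), np.float64(322.7), np.float64(323.4), np.float64(322.5), np.float64(320.4), np.float64(316.5)]
```

View pics/s.png

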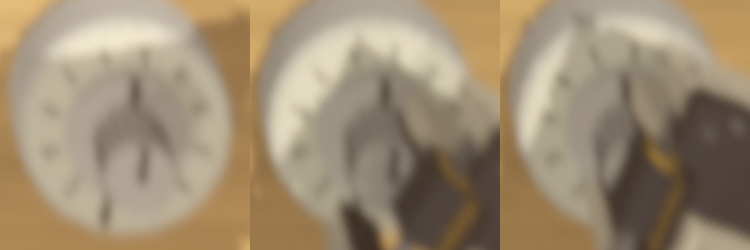

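Run:
```python
from pol import *
im=[]
for f in("l_scene","n_scene","q_scene"):
    s=dict(np.load(f+".npz"))
    x,y=np.meshgrid(np.linspace(-.055,.02,265),np.linspace(-.06,.03,320))
    P=np.stack([.4724-y,.2608-x,np.full_like(x,.03)],-1)
    u,v=proj(s,P);g=cv2.remap(s["color"][...,::-1].copy(),u.astype(np.float32),v.astype(np.float32),cv2.INTER_CUBIC)
    l=cv2.cvtColor(g,cv2.COLOR_BGR2GRAY);l=cv2.createCLAHE(4,(6,6)).apply(l);im.append(l)
cv2.imwrite("pics/t.png",np.hstack(im))
```

```text
(no output)
```

View pics/t.png

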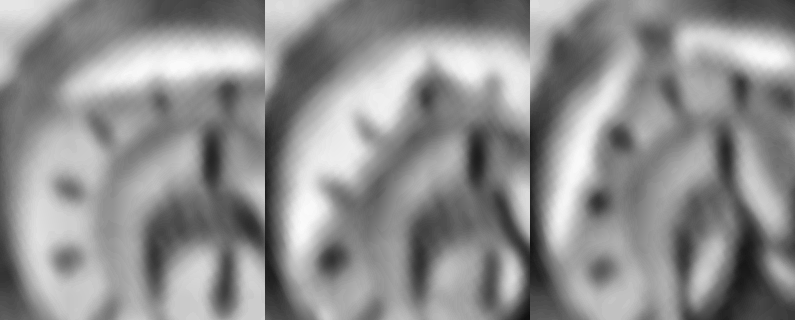

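The marks show that the case turned about 7° with the knob while the force was only 8 N. I'll turn it back with light pressure, then press properly before winding.

```bash
python3 -m inch '[0,0,0,0,0,0,0.02, 0,0,0,0,0,0,0.02]'; python3 p.py;  python3 -m inch '[0,0,0,3,0,0,0.02, 0,0,0,3,0,0,0.02, 0,0,0,2,0,0,0.02]'; python3 p.py
python3 - <<'E'
from pol import *
shot("scene","r");im=[]
for f in("l_scene","q_scene","r_scene"):
    s=dict(np.load(f+".npz"))
    x,y=np.meshgrid(np.linspace(-.055,.02,265),np.linspace(-.06,.03,320))
    P=np.stack([.4724-y,.2608-x,np.full_like(x,.03)],-1)
    u,v=proj(s,P);g=cv2.remap(s["color"][...,::-1].copy(),u.astype(np.float32),v.astype(np.float32),cv2.INTER_CUBIC)
    l=cv2.cvtColor(g,cv2.COLOR_BGR2GRAY);l=cv2.createCLAHE(4,(6,6)).apply(l);im.append(l)
cv2.imwrite("pics/u.png",np.hstack(im))
E
```

```text
clock: 41.52
tool_pos: [0.4714, 0.2606, 0.2166]
orientation: [-46.1, 89.7, 21.2]
force: [0.3, 0.3, -1.6]
opening: 0.0333
t 41.52 grasp [0.4721 0.2609 0.0576] jaw 157.3 F [ 0.3  0.3 -1.6] Mz [ 0.24  0.1  -0.04] open 0.0333 j [ 50.  19. -30.   0. -41. -73.] tilt 0.3
clock: 41.9
tool_pos: [0.4718, 0.2607, 0.2165]
orientation: [-44.9, 89.7, 14.2]
force: [-0.1, -0.0, 1.9]
opening: 0.0331
t 41.9 grasp [0.4726 0.2609 0.0575] jaw 149.1 F [-0.1 -0.   1.9] Mz [0.   0.27 0.12] open 0.0331 j [ 50.  19. -30.   0. -41. -81.] tilt 0.31
```

View pics/u.png

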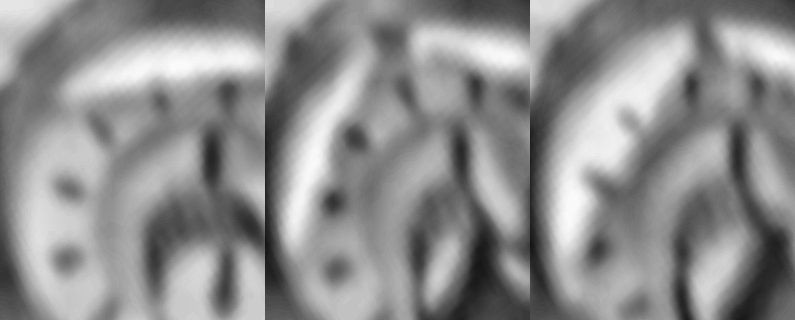

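```bash
python3 -m inch '[0,0.0015,-0.0008,1,0.2,0.2,0.02, 0,0,0,0,0,0,0.02]'; python3 p.py .4710 .2606 .0575 147
```

```text
clock: 42.2
tool_pos: [0.4703, 0.2608, 0.2165]
orientation: [-28.7, 90.0, 29.3]
force: [-1.3, 0.5, 1.9]
opening: 0.0333
t 42.2 grasp [0.4704 0.2609 0.0575] jaw 148.0 F [-1.3  0.5  1.9] Mz [ 0.08  0.57 -0.06] open 0.0333 j [ 50.  19. -30.   0. -41. -82.] tilt 0.04
rx total (first) 1.0
level ry,rz [0.04 0.02]
shift tool xyz [ 0.     -0.0007  0.0001]
```

```bash
python3 -m inch '[0.0015,0.0003,-0.0002,0,0,0,0.02]'; python3 p.py; python3 -m inch '[0.0015,0.0005,-0.0003,0,0,0,0.02]'; python3 p.py
```

```text
clock: 42.32
tool_pos: [0.4702, 0.261, 0.2163]
orientation: [-44.0, 89.9, 14.1]
force: [-4.9, -3.5, 24.1]
opening: 0.0331
t 42.33 grasp [0.4704 0.261  0.0573] jaw 148.1 F [-4.9 -3.5 24.1] Mz [-1.32  1.98 -0.11] open 0.0331 j [ 50.  19. -30.   0. -41. -82.] tilt 0.09
clock: 42.45
tool_pos: [0.4699, 0.261, 0.2163]
orientation: [-47.6, 89.8, 10.5]
force: [-3.0, -4.8, 17.9]
opening: 0.0332
t 42.45 grasp [0.4704 0.261  0.0573] jaw 148.1 F [-3.  -4.8 17.9] Mz [-1.59  1.04 -0.13] open 0.0332 j [ 50.  19. -30.   0. -41. -82.] tilt 0.16
```

```bash
python3 -m inch '[0.0017,0.0003,0,-3,0,0,0.02]'; python3 p.py; python3 -m inch '[0.0017,0.0003,0,-3,0,0,0.02]'; python3 p.py;python3 -m inch '[0.0017,0.0003,0,-3,0,0,0.02]'; python3 p.py
```

```text
clock: 42.58
tool_pos: [0.4699, 0.2609, 0.2163]
orientation: [-52.4, 89.8, 8.8]
force: [-4.8, -4.7, 21.2]
opening: 0.0333
t 42.58 grasp [0.4704 0.261  0.0573] jaw 151.2 F [-4.8 -4.7 21.2] Mz [-1.5   1.96 -0.24] open 0.0333 j [ 50.  19. -30.   0. -41. -79.] tilt 0.21
clock: 42.7
tool_pos: [0.4697, 0.2609, 0.2163]
orientation: [-56.2, 89.7, 8.1]
force: [-5.2, -4.1, 19.5]
opening: 0.0333
t 42.7 grasp [0.4704 0.261  0.0573] jaw 154.3 F [-5.2 -4.1 19.5] Mz [-1.36  1.86 -0.28] open 0.0333 j [ 50.  19. -30.   0. -41. -76.] tilt 0.26
clock: 42.82
tool_pos: [0.4696, 0.2608, 0.2163]
orientation: [-58.7, 89.7, 8.8]
force: [-3.9, -3.4, 19.2]
opening: 0.0334
t 42.83 grasp [0.4705 0.261  0.0573] jaw 157.5 F [-3.9 -3.4 19.2] Mz [-1.34  1.71 -0.27] open 0.0334 j [ 50.  19. -30.   0. -40. -73.] tilt 0.32
```

Run:
```python
from pol import *
shot("scene","s");im=[]
for f in("l_scene","q_scene","s_scene"):
    s=dict(np.load(f+".npz"))
    x,y=np.meshgrid(np.linspace(-.055,.02,265),np.linspace(-.06,.03,320))
    P=np.stack([.4724-y,.2608-x,np.full_like(x,.03)],-1)
    u,v=proj(s,P);g=cv2.remap(s["color"][...,::-1].copy(),u.astype(np.float32),v.astype(np.float32),cv2.INTER_CUBIC)
    l=cv2.cvtColor(g,cv2.COLOR_BGR2GRAY);l=cv2.createCLAHE(4,(6,6)).apply(l);im.append(l)
cv2.imwrite("pics/v.png",np.hstack(im))
```

```text
(no output)
```

View pics/v.png

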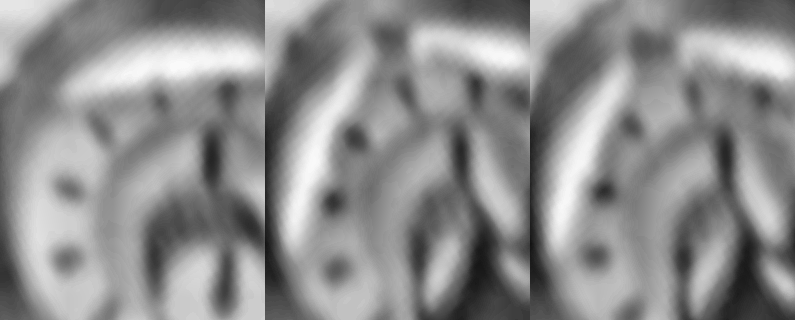

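```bash
python3 -m inch '[0.0017,0.0003,0,-4,0,0,0.02, 0.0017,0.0003,0,-4,0,0,0.02, 0.0017,0.0003,0,-4,0,0,0.02, 0.0017,0.0003,0,-4,0,0,0.02]'; python3 p.py .4704 .261 .057; python3 -m inch '[0.0017,0.0003,0,-4,0,0,0.02, 0.0017,0.0003,0,-4,0,0,0.02, 0.0017,0.0003,0.0001,-4,0,0,0.02, 0.0017,0.0003,0.0001,-4,0,0,0.02]'; python3 p.py .4704 .261 .057
```

```text
clock: 43.38
tool_pos: [0.4691, 0.2605, 0.2163]
orientation: [-73.0, 89.4, 11.3]
force: [-3.2, -3.3, 18.7]
opening: 0.0335
t 43.38 grasp [0.4706 0.2608 0.0573] jaw 174.3 F [-3.2 -3.3 18.7] Mz [-1.29  1.81 -0.3 ] open 0.0335 j [ 50.  19. -30.   1. -40. -56.] tilt 0.56
level ry,rz [0.16 0.53]
shift tool xyz [0.0003 0.0003 0.0001]
clock: 43.88
tool_pos: [0.4687, 0.2603, 0.2163]
orientation: [-88.0, 89.2, 12.9]
force: [-4.6, -2.8, 19.4]
opening: 0.0336
t 43.88 grasp [0.4708 0.2608 0.0573] jaw -169.1 F [-4.6 -2.8 19.4] Mz [-1.32  1.86 -0.3 ] open 0.0336 j [ 50.  19. -31.   1. -40. -40.] tilt 0.8
level ry,rz [0.03 0.8 ]
shift tool xyz [0.0003 0.0004 0.0003]
```

```bash
python3 -m inch '[0.0017,0,0,-5,0,0.2,0.02, 0.0017,0,0,-5,0,0.2,0.02, 0.0017,0,0,-5,0,0.2,0.02, 0.0017,0,0,-5,0,0.2,0.02]'; python3 p.py .4704 .261 .057; python3 -m inch '[0.0017,0,0,-5,0,0.2,0.02, 0.0017,0,0,-5,0,0.2,0.02, 0.0017,0,0,-5,0,0.2,0.02, 0.0017,0,0,-5,0,0.2,0.02]'; python3 p.py .4704 .261 .057
```

```text
clock: 44.38
tool_pos: [0.4703, 0.2607, 0.2164]
orientation: [-112.2, 89.6, 9.6]
force: [-2.7, -1.9, 17.4]
opening: 0.0333
t 44.38 grasp [0.4713 0.2609 0.0574] jaw -148.3 F [-2.7 -1.9 17.4] Mz [-0.84  1.54 -0.23] open 0.0333 j [ 50.  19. -30.   0. -40. -19.] tilt 0.38
level ry,rz [-0.14  0.35]
shift tool xyz [0.0003 0.0007 0.0006]
clock: 44.88
tool_pos: [0.4715, 0.2618, 0.2164]
orientation: [154.0, 89.8, -63.5]
force: [-5.5, -1.1, 18.4]
opening: 0.0331
t 44.88 grasp [0.4718 0.2612 0.0574] jaw -127.4 F [-5.5 -1.1 18.4] Mz [-0.42  2.04 -0.29] open 0.0331 j [ 50.  19. -30.   0. -41.   2.] tilt 0.25
level ry,rz [-0.22 -0.11]
shift tool xyz [0.0004 0.001  0.001 ]
```

```bash
python3 -m inch '[0.0017,0.0002,0.0005,-5,-0.1,0,0.02, 0.0017,0.0002,0.0005,-5,-0.1,0,0.02, 0.0017,0.0002,0.0005,-5,0,0,0.02, 0.0017,0.0001,0.0005,-5,0,0,0.02]'; python3 p.py .4708 .261 .057; python3 -m inch '[0.0017,0.0001,0.0005,-5,0,0,0.02, 0.0017,0,0.0004,-5,0,0,0.02, 0.0017,0,0.0004,-5,0,0,0.02, 0.0017,0,0.0004,-5,0,0,0.02]'; python3 p.py .4708 .261 .057
python3 - <<'E'
from o import *
t=shot("scene","t");a=cv2.resize(t["color"][260:335,405:490,::-1],None,fx=4.6,fy=4.6,interpolation=cv2.INTER_CUBIC)
t=shot("top","t");b=cv2.resize(t["color"][180:255,165:250,::-1],None,fx=4.6,fy=4.6,interpolation=cv2.INTER_CUBIC)
cv2.imwrite("pics/w.png",np.hstack([a,b]))
E
```

```text
clock: 45.38
tool_pos: [0.4711, 0.2617, 0.2163]
orientation: [-174.8, 89.7, -11.4]
force: [-3.2, -2.7, 18.6]
opening: 0.0336
t 45.38 grasp [0.4719 0.2615 0.0573] jaw -106.6 F [-3.2 -2.7 18.6] Mz [-1.28  1.62 -0.3 ] open 0.0336 j [ 50.  19. -30.   0. -41.  23.] tilt 0.28
level ry,rz [-0.27  0.03]
shift tool xyz [0.0003 0.0008 0.0009]
clock: 45.88
tool_pos: [0.4703, 0.2617, 0.2163]
orientation: [-178.4, 89.5, 5.9]
force: [-3.9, -2.9, 18.5]
opening: 0.0333
t 45.88 grasp [0.4719 0.2618 0.0573] jaw -85.8 F [-3.9 -2.9 18.5] Mz [-1.17  1.8  -0.25] open 0.0333 j [ 50.  19. -30.   1. -40.  44.] tilt 0.55
level ry,rz [-0.55  0.02]
shift tool xyz [0.0003 0.0008 0.0011]
```

View pics/w.png

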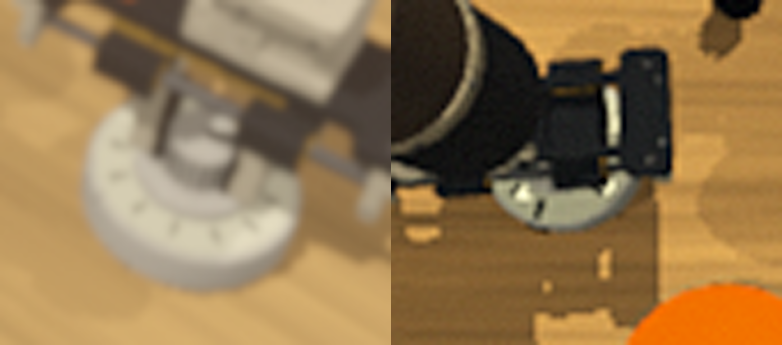

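```bash
python3 -m inch '[0.0017,0,0.0002,-5,-0.15,0,0.02, 0.0017,0,0.0002,-5,-0.15,0,0.02, 0.0017,0,0.0002,-5,-0.15,0,0.02, 0.0017,0,0.0002,-5,-0.1,0,0.02, 0.0017,0,0.0002,-5,-0.1,0,0.02]'; python3 p.py .4708 .261 .057
python3 - <<'E'
from o import *
t=shot("scene","u");a=cv2.resize(t["color"][260:335,405:490,::-1],None,fx=4.6,fy=4.6,interpolation=cv2.INTER_CUBIC)
t=shot("top","u");b=cv2.resize(t["color"][180:255,165:250,::-1],None,fx=4.6,fy=4.6,interpolation=cv2.INTER_CUBIC)
cv2.imwrite("pics/x.png",np.hstack([a,b]))
E
```

```text
clock: 46.6
tool_pos: [0.4709, 0.262, 0.2163]
orientation: [167.8, 89.7, 17.9]
force: [-4.5, -2.4, 18.9]
opening: 0.0333
t 46.6 grasp [0.4718 0.2623 0.0573] jaw -59.8 F [-4.5 -2.4 18.9] Mz [-0.79  2.04 -0.26] open 0.0333 j [ 50.  19. -30.   0. -41.  70.] tilt 0.33
level ry,rz [-0.33 -0.07]
shift tool xyz [0.0003 0.0006 0.0015]
```

View pics/x.png

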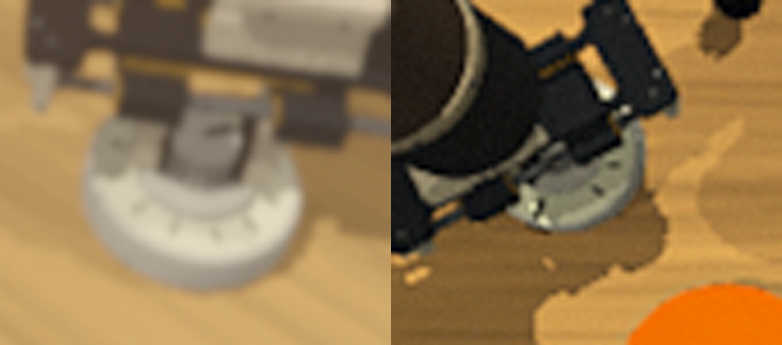

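```bash
python3 -m inch '[0.0005,0,0,0,0,0,0.02, 0,0,0,0,0,0,0.045, 0,0,0,0,0,0,0.05, 0,0,0,0,0,0,0.05]'; python3 p.py; python3 -m inch '[-0.02,0,0,0,0,0,0.05, -0.04,0,0,0,0,0,0.05, -0.04,0,0,0,0,0,0.05, 0,-0.03,0.03,0,0,0,0.05, 0,-0.04,0.04,0,0,0,0.05, 0,-0.04,0.04,0,0,0,0.05, 0,-0.04,0.03,0,0,0,0.05, 0,0,0,0,0,0,0.05]';  python3 p.py
python3 - <<'E'
from o import *
t=shot("scene","v");a=cv2.resize(t["color"][260:335,405:490,::-1],None,fx=4.6,fy=4.6,interpolation=cv2.INTER_CUBIC)
t=shot("top","v");b=cv2.resize(t["color"][180:255,165:250,::-1],None,fx=4.6,fy=4.6,interpolation=cv2.INTER_CUBIC)
cv2.imwrite("pics/y.png",np.hstack([a,b]))
E
```

```text
clock: 47.2
tool_pos: [0.4705, 0.2618, 0.2161]
orientation: [168.1, 89.7, 18.3]
force: [-0.7, -0.5, -0.5]
opening: 0.0497
t 47.2 grasp [0.4713 0.262  0.0571] jaw -59.8 F [-0.7 -0.5 -0.5] Mz [-0.15  0.13 -0.  ] open 0.0497 j [ 50.  19. -30.   0. -40.  70.] tilt 0.31
clock: 48.2
tool_pos: [0.2688, 0.3225, 0.3169]
orientation: [171.3, 89.8, 21.5]
force: [0.1, 1.1, -0.2]
opening: 0.0501
t 48.2 grasp [0.2693 0.3227 0.1579] jaw -59.9 F [ 0.1  1.1 -0.2] Mz [-0.09  0.07 -0.02] open 0.0501 j [ 77.   1. -37.   0. -52.  43.] tilt 0.18
```

View pics/y.png

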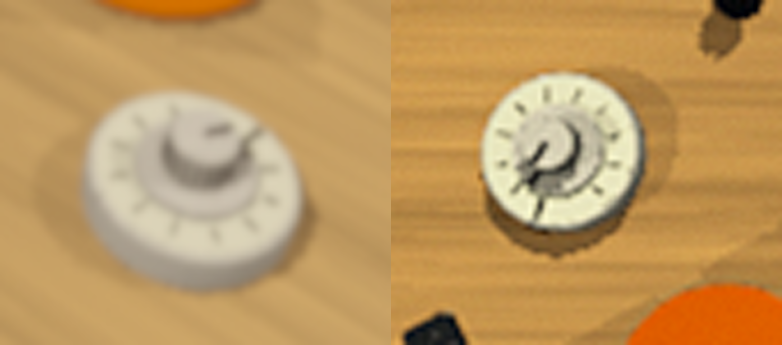

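```bash
cat > dm.py <<'E'
from pol import *
def dial(tag,base="a_top"):
    ims=[]
    for f in(base,tag):
        s=dict(np.load(f+".npz"));h=cv2.cvtColor(s["color"],cv2.COLOR_RGB2HSV)
        w=((h[...,1]<90)&(h[...,2]>110)).astype(np.uint8);dc=blob(w,190,214);c,r=ring(s,dc,.03);print(f,"case",c,r)
        # zero mark + pointer from darkness
        for nm,z,r0,r1 in(("marks",.03,.036,.046),("skirt",.037,.020,.028),("barrel",.061,.006,.015)):
            p=polar(s,c,r0,r1,z).min(2).astype(float).mean(0);p=cv2.GaussianBlur(p[None],(9,1),0)[0]
            k=[i for i in range(720) if p[i]==np.roll(p,15-i)[:31].min()]
            k=sorted(k,key=lambda i:p[i])[:12 if nm=="marks" else 3]
            print(nm,[(round(-180+i*.5,1),int(p[i])) for i in k])
        x,y=np.meshgrid(np.linspace(-.056,.056,390),np.linspace(-.056,.056,390));P=np.stack([c[0]-y,c[1]-x,np.full_like(x,.03)],-1)
        u,v=proj(s,P);ims.append(cv2.remap(s["color"][...,::-1].copy(),u.astype(np.float32),v.astype(np.float32),cv2.INTER_CUBIC))
    cv2.imwrite("pics/dm_%s.png"%tag,np.hstack(ims))
E
python3 -c "
from dm import *
dial('v_top')"
```

```text
a_top case [0.4694 0.2576] 0.052
marks [(163.5, 80), (-41.5, 160), (18.0, 163), (76.0, 165), (104.0, 170), (-11.0, 175), (47.0, 177), (-104.5, 178), (-71.0, 179), (-134.5, 181), (134.0, 182), (-121.0, 209)]
skirt [(-4.0, 43), (138.5, 117), (-180.0, 123)]
barrel [(0.0, 59), (-126.5, 191), (124.5, 193)]
v_top case [0.4694 0.2578] 0.0519
marks [(162.0, 75), (45.5, 131), (132.5, 140), (74.0, 145), (17.0, 146), (103.5, 149), (-135.5, 151), (-13.5, 154), (-104.0, 159), (-73.0, 161), (-43.0, 165), (31.0, 190)]
skirt [(143.0, 22), (118.0, 87), (-178.5, 106)]
barrel [(141.5, 46), (-124.0, 175), (-47.0, 175)]
```

View pics/dm_v_top.png

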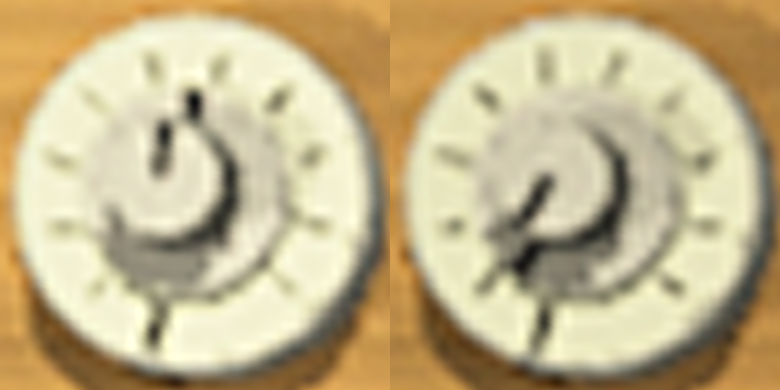

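The case is where it started (0.2 mm off, turned about 1.4°). The pointer is at 142.5° and zero at 162°, so about 19.5° is left. I'll regrip and finish.

```bash
python3 -m inch '[0,0.04,-0.034,0,0,0,0.05, 0,0.04,-0.034,0,0,0,0.05, 0,0.04,-0.034,0,0,0,0.05, 0,0.02,-0.02,0,0,0,0.05, 0,0,0,0,0,0,0.05]'; python3 p.py .4715 .261 .08
```

```text
clock: 48.92
tool_pos: [0.4565, 0.2571, 0.3158]
orientation: [130.1, 89.9, -20.2]
force: [-0.2, 0.2, -0.1]
opening: 0.05
t 48.92 grasp [0.4569 0.2569 0.1568] jaw -60.2 F [-0.2  0.2 -0.1] Mz [-0.11  0.19 -0.02] open 0.05 j [ 51.  11. -25.   0. -54.  69.] tilt 0.14
level ry,rz [-0.09 -0.11]
shift tool xyz [ 0.0769  0.0036 -0.0146]
```

```bash
python3 -m inch '[0.02,0.004,-0.014,0,0,0,0.05, 0.03,0,0,0,0,0,0.05, 0.02,0,0,0,0,0,0.05, 0,0,0,0,0,0,0.05]'; python3 p.py .4714 .261 .0585
```

```text
clock: 49.42
tool_pos: [0.4732, 0.2568, 0.2429]
orientation: [75.1, 89.9, -75.6]
force: [-0.1, -1.0, -0.1]
opening: 0.0501
t 49.42 grasp [0.4733 0.2565 0.0839] jaw -60.7 F [-0.1 -1.  -0.1] Mz [-0.11  0.09  0.02] open 0.0501 j [ 49.  17. -28.   0. -45.  70.] tilt 0.14
level ry,rz [ 0.04 -0.14]
shift tool xyz [ 0.0254 -0.0049 -0.0006]
```

```bash
python3 -m inch '[0.003,-0.005,0,0,0,-0.1,0.05, 0.011,0,0,0,0,0,0.05, 0.008,0,0,0,0,0,0.05, 0.002,0,0,0,0,0,0.045]'; python3 p.py .4714 .261 .0578
```

```text
clock: 49.92
tool_pos: [0.4711, 0.2618, 0.2195]
orientation: [-171.1, 89.9, 38.2]
force: [-0.4, 0.4, -0.3]
opening: 0.0463
t 49.92 grasp [0.4714 0.262  0.0605] jaw -60.7 F [-0.4  0.4 -0.3] Mz [-0.14  0.11 -0.  ] open 0.0463 j [ 50.  19. -30.   0. -41.  69.] tilt 0.15
level ry,rz [-0.15  0.02]
shift tool xyz [0.0027 0.0009 0.0005]
```

```bash
python3 -m inch '[0.0025,0.001,0.0005,0,0,0,0.045, 0,0,0,0,0,0,0.038, 0,0,0,0,0,0,0.02, 0,0,0,0,0,0,0.02, 0,0,0,0,0,0,0.02]'; python3 p.py .4714 .261 .0578; python3 -m inch '[0.001,0,0,0,0,0,0.02]'; python3 p.py; python3 -m inch '[0.0015,0.0001,-0.0002,0,0,0,0.02]'; python3 p.py
```

```text
clock: 50.55
tool_pos: [0.4712, 0.2607, 0.2171]
orientation: [-168.3, 89.8, 41.1]
force: [0.9, -0.3, -2.9]
opening: 0.0331
t 50.55 grasp [0.4716 0.2611 0.0581] jaw -60.7 F [ 0.9 -0.3 -2.9] Mz [-0.1  -0.    0.05] open 0.0331 j [ 50.  19. -30.   0. -41.  69.] tilt 0.18
level ry,rz [-0.18  0.04]
shift tool xyz [ 0.0003 -0.      0.0002]
clock: 50.68
tool_pos: [0.4713, 0.2608, 0.2169]
orientation: [-172.3, 89.8, 37.1]
force: [-5.6, -1.2, 15.2]
opening: 0.0332
t 50.67 grasp [0.4717 0.2611 0.0579] jaw -60.6 F [-5.6 -1.2 15.2] Mz [-0.67  2.14 -0.03] open 0.0332 j [ 50.  19. -30.   0. -41.  69.] tilt 0.2
clock: 50.8
tool_pos: [0.4713, 0.2608, 0.2169]
orientation: [-175.2, 89.8, 34.2]
force: [-9.9, -1.8, 22.8]
opening: 0.0335
t 50.8 grasp [0.4718 0.2611 0.0579] jaw -60.6 F [-9.9 -1.8 22.8] Mz [-0.66  3.82  0.02] open 0.0335 j [ 50.  19. -30.   0. -41.  69.] tilt 0.2
```

```bash
python3 -m inch '[0.0016,-0.0002,0.0003,-4,0,0,0.02, 0.0016,-0.0002,0.0003,-4,0,0,0.02, 0.0016,-0.0002,0.0003,-4,0,0,0.02, 0.0016,-0.0002,0.0003,-4,0,0,0.02]'; python3 p.py; python3 -m inch '[0.0016,-0.0002,0.0003,-2.5,0,0,0.02, 0.0016,0,0,0,0,0,0.02]'; python3 p.py
```

```text
clock: 51.3
tool_pos: [0.4705, 0.2606, 0.2169]
orientation: [161.8, 89.6, 27.7]
force: [-4.9, -3.4, 16.1]
opening: 0.0331
t 51.3 grasp [0.4716 0.2612 0.0579] jaw -44.1 F [-4.9 -3.4 16.1] Mz [-1.01  1.94 -0.31] open 0.0331 j [ 50.  19. -30.   0. -40.  86.] tilt 0.44
clock: 51.55
tool_pos: [0.4702, 0.2605, 0.2169]
orientation: [159.4, 89.4, 28.0]
force: [-6.8, -0.4, 17.4]
opening: 0.0334
t 51.55 grasp [0.4716 0.2612 0.0579] jaw -41.5 F [-6.8 -0.4 17.4] Mz [-0.73  2.95 -0.13] open 0.0334 j [ 50.  19. -30.   0. -40.  88.] tilt 0.55
```

```bash
python3 -m inch '[0.0005,0,0,0,0,0,0.02, 0,0,0,0,0,0,0.045, 0,0,0,0,0,0,0.05, 0,0,0,0,0,0,0.05]'; python3 p.py; python3 -m inch '[-0.02,0,0,0,0,0,0.05, -0.04,0,0,0,0,0,0.05, -0.04,0,0,0,0,0,0.05, 0,-0.05,0.02,0,0,0,0.05, 0,-0.05,0.02,0,0,0,0.05, 0,-0.05,0.02,0,0,0,0.05, 0,-0.03,0.01,0,0,0,0.05, 0,0,0,0,0,0,0.05]';  python3 p.py
python3 - <<'E'
from dm import *
shot("scene","w");shot("top","w");dial("w_top")
E
```

```text
clock: 52.05
tool_pos: [0.4703, 0.2605, 0.2172]
orientation: [161.1, 89.4, 29.6]
force: [0.0, 0.3, -0.2]
opening: 0.0495
t 52.05 grasp [0.4717 0.2613 0.0582] jaw -41.5 F [ 0.   0.3 -0.2] Mz [-0.17  0.11 -0.02] open 0.0495 j [ 50.  19. -30.   0. -40.  88.] tilt 0.61
clock: 53.05
tool_pos: [0.2845, 0.3287, 0.3183]
orientation: [166.6, 89.4, 35.0]
force: [0.4, -0.1, -0.4]
opening: 0.05
t 53.05 grasp [0.2858 0.3296 0.1593] jaw -41.6 F [ 0.4 -0.1 -0.4] Mz [-0.13  0.09  0.  ] open 0.05 j [ 76.   2. -36.   0. -52.  63.] tilt 0.58
a_top case [0.4694 0.2576] 0.052
marks [(163.5, 80), (-41.5, 160), (18.0, 163), (76.0, 165), (104.0, 170), (-11.0, 175), (47.0, 177), (-104.5, 178), (-71.0, 179), (-134.5, 181), (134.0, 182), (-121.0, 209)]
skirt [(-4.0, 43), (138.5, 117), (-180.0, 123)]
barrel [(0.0, 59), (-126.5, 191), (124.5, 193)]
w_top case [0.4699 0.2572] 0.0519
marks [(163.0, 72), (17.5, 145), (74.0, 145), (132.5, 146), (45.5, 147), (103.5, 148), (-12.5, 149), (-72.5, 159), (-43.0, 164), (-105.0, 166), (-136.0, 169), (-58.5, 180)]
skirt [(163.0, 35), (129.0, 100), (-97.5, 146)]
barrel [(158.0, 63), (-18.5, 172), (80.0, 175)]
```

View pics/dm_w_top.png

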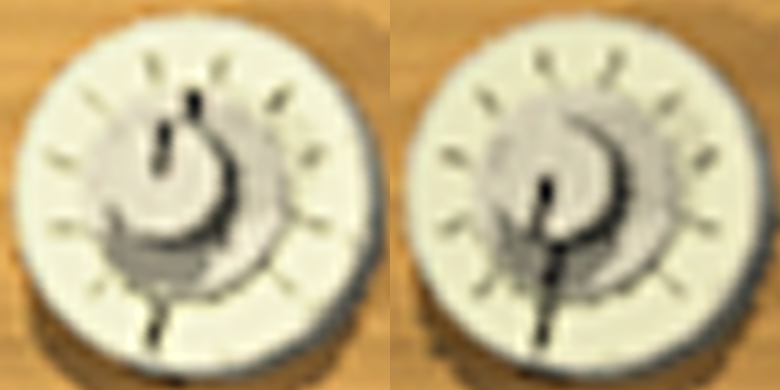

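Run:
```python
from o import *
s=dict(np.load("w_scene.npz"));a=cv2.resize(s["color"][265:330,410:485,::-1],None,fx=9,fy=9,interpolation=cv2.INTER_CUBIC);cv2.imwrite("pics/z.png",a)
cv2.imwrite("pics/z2.png",s["color"][:,:,::-1])
for x in ("w_top","w_scene"):
    x=dict(np.load(x+".npz"));P=cloud(x).reshape(-1,3);r=np.hypot(P[:,0]-.623,P[:,1]+.0227);m=(r<.066)&(r>.022)&(P[:,2]>.05)&(P[:,2]<.08);Q=P[m]
    if len(Q)>50: c=np.linalg.lstsq(np.c_[Q[:,:2]-[.623,-.0227],np.ones(len(Q))],Q[:,2],rcond=None)[0];print(len(Q),np.degrees(c[:2]),c[2])
```

```text
1302 [ 0.08064999 -0.07881094] 0.061856295486669224
1636 [ 0.02740022 -0.08845584] 0.06337634119574076
```

View pics/z.png

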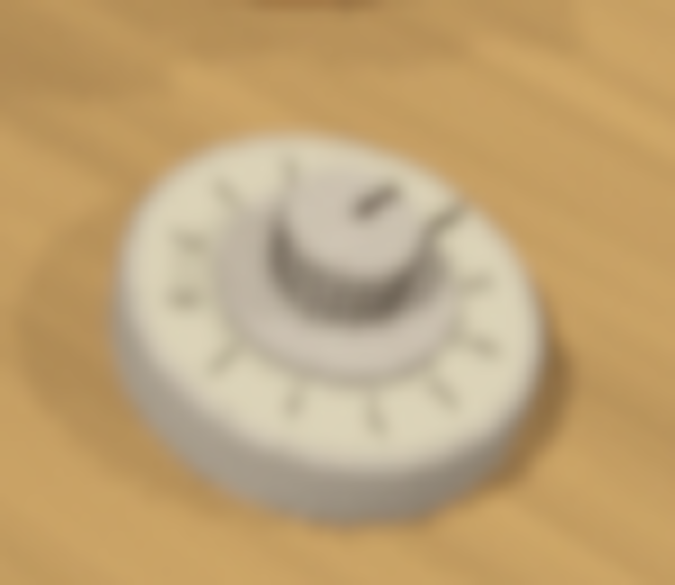

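View pics/z2.png

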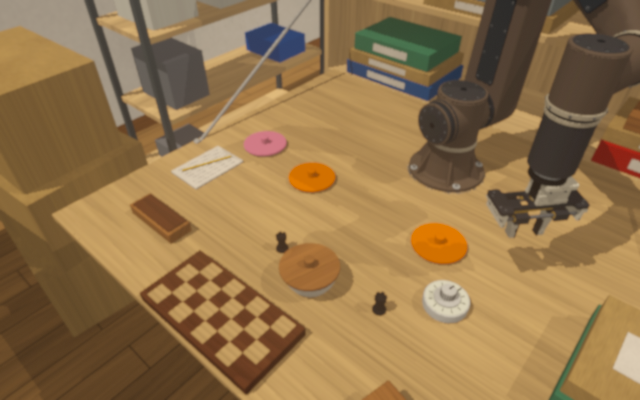

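Run:
```python
from o import *
def ang(s,pts,z,x0,y0,k):
    P=[plane(s,x0+(u+.5)/k-.5,y0+(v+.5)/k-.5,z)[:2] for u,v in pts];d=P[1]-P[0];return np.degrees(np.arctan2(d[1],d[0])).round(1),np.linalg.norm(d).round(4)
s=dict(np.load("w_scene.npz"))
print("scene barrel",ang(s,[(358,212),(398,187)],.061,410,265,9),"zero",ang(s,[(428,228),(464,205)],.03,410,265,9))
# top: PCA of dark pixels in barrel top, and of skirt+zero
t=dict(np.load("w_top.npz"))
x,y=np.meshgrid(np.linspace(-.056,.056,800),np.linspace(-.056,.056,800))
for nm,z,c in(("barrel",.061,None),("zero",.03,None),("skirt",.037,None)):
    P=np.stack([.4699-y,.2572-x,np.full_like(x,z)],-1);u,v=proj(t,P)
    g=cv2.remap(t["color"].min(2),u.astype(np.float32),v.astype(np.float32),cv2.INTER_CUBIC)
    r=np.hypot(x,y);th=np.degrees(np.arctan2(-x,-y))
    lo,hi=dict(barrel=(.0,.0135),zero=(.036,.049),skirt=(.020,.029))[nm]
    m=(r>lo)&(r<hi)&(g<(110 if nm!="skirt" else 70))&(abs(th-163)<30 if nm!="barrel" else True)
    Q=np.c_[-y[m],-x[m]];mu=Q.mean(0);w,V=np.linalg.eigh(np.cov((Q-mu).T));d=V[:,1]
    if d[0]>0:d=-d
    print(nm,m.sum(),"centroid",mu.round(4),"ang",np.degrees(np.arctan2(*mu[::-1])).round(1),"axis",np.degrees(np.arctan2(d[1],d[0])).round(1),w.round(8))
```

```text
scene barrel (np.float64(164.9), np.float64(0.0141)) zero (np.float64(165.1), np.float64(0.0133))
barrel 2957 centroid [-0.0058  0.003 ] ang 152.8 axis 167.2 [1.730e-06 1.349e-05]
zero 1915 centroid [-0.0389  0.0121] ang 162.7 axis 172.5 [1.30e-06 7.51e-06]
skirt 2293 centroid [-0.0234  0.0071] ang 163.1 axis 160.9 [2.14e-06 6.48e-06]
```

The pointer agrees with the zero mark in both views: 164.9° against 165.1° in the scene view, and 163.1° against 162.7° in the top view. The cover is still seated and level and the rooks stand untouched, so I'm handing in.

```bash
python3 -c "
from plant import ctrl
print(ctrl.get_obs()['clock']);print(ctrl.close_job())"
```

```text
53.15
the job is handed in; nothing more can be done
None
```

The job is handed in at 53 s of the 210 s: all four dice are in the bowl, the cover is on, and the dial is wound back to zero.

- **Dice:** I found four on the flap and put all four in the bowl. They lay flat before the cover went on.
- **Cover:** the oak cover is seated. Its top measures 0.062–0.063 m (63 mm expected), and its tilt is about 0.1°.
- **Dial:** the pointer is within about half a degree of the zero mark in both camera views. One reading disagreed: a rougher one of the short line on the barrel in the top view put it about 5° off. I put that down to centring error so close to the axis.
- **Dial case:** at the first try the press was only about 8 N, and the case turned some 7° with the knob. I turned it back with light pressure and wound the rest at 16–23 N. One press before turning briefly read 31 N, over the 25 N given as harmless. At the end the case was within about 1 mm and 1° of where it started.
- **Rooks and look-alikes:** I touched neither the rooks nor the orange and pink covers, and the last picture shows them where they stood.

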